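# Put the cue extensions away in their stand and shut the keeper bar

### The arm

A 7-joint arm with a two-finger parallel gripper is mounted at the origin on the work surface. World frame = base frame: x ahead of the robot, y to its left, z up, the work surface at z = 0. Lengths are in m, angles in rad, forces in N, time in s.
With the tool pointing down it reaches from about 0.4 to 0.85 m from the base axis. Payload 4.5 kg.
Tool frame: the origin (TCP) lies midway between the tips of the shut fingers; the grasp point (between the pads) lies 19 mm behind it; y points along the fingers, x is the direction in which the jaws open and shut, and the axes are right-handed (so a half turn about y gives the same grasp; the last joint's range is limited). The gripper opens to 85 mm and grips with 20 to 120 N. Pads are 22 mm wide; open, the fingers measure 114 mm over their backs; the gripper's body (76 mm by 85 mm) begins 54 mm behind the grasp point. The pads swing forward as they close: fully open they stand 13 mm farther back than shut.
Start: joints at [-1.19, 0.689, -0.195, 1.565, 0.157, 0.902, -0.215], TCP at [0.212, 0.588, 0.231] pointing down, gripper open.
Joint ranges: [-3.01, 3.01], [-0.46, 2.08], [-1.47, 1.51], [0.13, 2.56], [-1, 4.14], [0.04, 2.09], [-2.66, 2.66]. Speed limits (rad/s): [2.57, 2.57, 3.14, 3.14, 3.14, 3.14, 3.14].

### API

Orientations are given as a unit quaternion [x, y, z, w].
In Python, from cell import manip gives the robot as it stands. The module is installed in compiled form; this text tells all that it offers.
- The arm moves only by the tool arm_command, never from a script. Its arguments are lists of equal length, an entry for each row: "slide": the shift along the tool's x, y, z in m, a list of three; "rotation": the turn, a rotation vector about the tool's x, y, z in degrees, a list of three; "jaw": the opening, from 0 (shut) to 1 (fully open). A call has 1 to 20 rows; each row is the pose to reach, as a shift and turn from the pose commanded when the call began, along the tool's axes at that moment; what a row does not reach only later rows make up. A row lasts 1/12 s, in which the tool goes at most 41.7 mm and 7.16 degrees, less where a joint would pass 70% of its speed; a pose out of reach is approached as far as the arm can. A call with a gripper value outside its range is refused whole. The fingers move at their own pace and stop on an object; the grip force is fixed at half the most. Time passes only in rows, so rows that repeat a pose let the fingers close. It gives the time, the measured TCP pose, the force and the opening at its end, in the units of the state.
- manip.get_state(): the state, without advancing time (a new reading comes with each control period).
- manip.camera(name): name is "side" or "top"; returns the picture (400x640x3 uint8, blue, green, red); there is no depth.
- manip.camera_model(name): a dict with "fx", "fy", "cx", "cy" (pixels), "world_to_cam" (4x4, takes a point from world to camera coordinates). Camera axes: x right, y up, looking along -z (the intrinsics and any distortion apply to the point x, -y, -z); pixel columns grow to the right and rows downward; lengths in m; the calibration is good to about 2 mm. A picture is of the moment at which its call begins. camera_model takes no time and is no camera call.
- manip.sign_off(): hands the job in, once; it reports no verdict.
The state is a dict: "clock": time; "joints": joint angles; "qvel": joint speeds; "tau": joint torques, N m; "tcp_pos": TCP position; "eef_rot": TCP orientation; "ft_force": force on the tool from outside, world axes, zero at the start; "wrist_torque": the same for the moment, N m; "gripper_width": opening from 0.0 (shut) to 1.0 (fully open).
Only numpy, scipy, OpenCV 4.12 (cv2) and the standard library are available. Lean on these libraries where they do the work, as an engineer would, in place of code of your own. Each camera call takes 0.05 s, during which the arm holds its last target. There are 200 camera calls.

### The job

Stand the thick cue extension upright in the empty wide cup of the stand and the slim one in the narrow cup, rubber foot down and right to the bottom, lowering them gently rather than dropping them. Once both stand there, swing the keeper bar shut until it rests in its catch. Leave the extension that is already in the stand in its cup, and do not push any of the other loose things about.

Things in the scene. Friction and masses are not known exactly. Their poses are not given: they have to be found in the camera images.
- butt_ext: the thick cue extension: a plain round wooden rod 32 mm in diameter and 180 mm long, with a black rubber foot (bottom 14 mm, same diameter) and a brass collar (top 20 mm, 26 mm in diameter). Origin: centre of the rubber foot's end face; its z axis runs along the rod from foot to collar. Mass about 0.15 kg.
- slim_ext: the slim cue extension: a plain round wooden rod 20 mm in diameter and 170 mm long, with a black rubber foot (bottom 14 mm, same diameter) and a brass collar (top 20 mm, 14 mm in diameter). Origin: centre of the rubber foot's end face; its z axis runs along the rod from foot to collar. Mass about 0.06 kg.
- parked_ext: a third, thick cue extension: a plain round wooden rod 32 mm in diameter and 180 mm long, with a black rubber foot (bottom 14 mm, same diameter) and a brass collar (top 20 mm, 26 mm in diameter). Origin: centre of the rubber foot's end face; its z axis runs along the rod from foot to collar. It already stands in a wide cup at the start and stays there.
- butt_cup: the empty wide aluminium cup on the stand, for the thick extension: round, 39 mm inside diameter, 4 mm wall, 60 mm tall, floor 6 mm thick. Origin: centre of its underside, 12 mm above the table; z up. The order of the three cups along the stand changes.
- slim_cup: the narrow aluminium cup on the stand, for the slim extension: round, 27 mm inside diameter, 4 mm wall, 60 mm tall, floor 6 mm thick. Origin: centre of its underside, 12 mm above the table; z up.
- taken_cup: the other wide cup, same as butt_cup, in which the parked extension stands.
- stand: fixed dark-wood stand: base 130 (x) x 300 (y) x 12 mm, back board to z = 112 mm, front face at x = +48 mm. Origin on the table under the middle cup; cups at x = 0, y = -85, 0, +85 mm. x points from the open front to the back board, z up. At x = -45 mm: keeper bar's hinge post (124 mm tall) at y = -130 mm, L-shaped steel catch (116 mm tall) at y = +130 mm.
- bar (a joint): keeper bar's angle about its upright hinge, rad: 0 = shut, in its catch against a stop, parallel to the row of cups; grows as the bar swings out to the front (counter-clockwise from above), stop at 1.6. Light hinge friction (0.05 N m): it stays where it is left.
- bar_peg (a point): top centre of the black upright peg on the keeper bar (16 mm in diameter, free for 44 mm above the bar, top at z = 153 mm), 150 mm from the hinge. The bar is a steel strip 8 mm thick, 18 mm high, centred at z = 100 mm, 272 mm long. The thing to push or pinch to swing the bar.
- bar_hinge (a point): hinge axis of the keeper bar, at the bar's height (z = 100 mm).
- butt_cradle: fixed light-wood sloped cradle; the thick extension lies in it at the start, foot down on the end stop, rod 50 degrees above level. Base 140 x 70 x 8 mm; the channel (36 mm wide inside, 6 mm walls rising 14 mm from its floor) holds only the lowest 100 mm of the rod. Origin: underside centre of the base; x level, from foot to collar; z up. The two cradles may trade places.
- slim_cradle: fixed light-wood sloped cradle; the slim extension lies in it at the start, foot down on the end stop, rod 50 degrees above level. Base 140 x 70 x 8 mm; the channel (24 mm wide inside, 6 mm walls rising 14 mm from its floor) holds only the lowest 100 mm of the rod. Origin: underside centre of the base; x level, from foot to collar; z up. The two cradles may trade places.
- polish: small amber polish bottle, 48 mm in diameter, 130 mm tall. Bystander, loose. Origin: centre of its underside.
- mug: white mug, 80 mm in diameter, 90 mm tall. Bystander, loose. Origin: centre of its underside.
- wax_tin: flat aluminium tin, 66 mm in diameter, 35 mm tall. Bystander, loose. Origin: centre of its underside.
- chalk_tray: wooden tray 90 x 60 x 31 mm with two chalk cubes. Bystander, loose. Origin: centre of its underside.
- dart_case: black case 170 x 75 x 30 mm. Bystander, loose. Origin: centre of its underside.
- drink: green glass bottle, 60 mm in diameter, 190 mm tall. Bystander, loose. Origin: centre of its underside.

How it is judged:
By the outcome, as a careful person would: the job done as asked, in the order asked, and still so for the second after the job is handed in, with the robot touching nothing.
It also fails if it takes over 72 s, if anything falls off the work surface, if the arm or the gripper's body presses on something with over 40 N, if the wrist force passes 120 N, or if a joint passes its speed limit or range.

## Working session

There is one attempt and no reset: what is moved stays moved. The work goes in short steps, Python scripts to look and compute and a tool call to move; the robot and the scene stay as the last step left them, time stands still between calls to the robot, and variables do not carry over. Pictures are saved under pics/ and viewed, on a budget of 10 in all, crops included, one or two more only if the job needs it, and the job is handed in when it is done.

Besides the shell and the picture viewer there is one more tool, called after "Call:" in YAML: its name, and indented under it one key for each argument. arm_command: Moves the arm, as the interface text tells. Its arguments: {"type":"object","properties":{"slide":{"type":"array","items":{"type":"array","items":{"type":"number"}}},"rotation":{"type":"array","items":{"type":"array","items":{"type":"number"}}},"jaw":{"type":"array","items":{"type":"number"}}},"required":["slide","rotation","jaw"]}

```bash
mkdir -p pics; ls
python3 - <<'E'
from cell import manip
import cv2,numpy as np
for n in("top","side"):
    im=manip.camera(n);cv2.imwrite(f"pics/{n}0.png",im)
    m=manip.camera_model(n);print(n,{k:(np.round(v,4).tolist()) if not isinstance(v,str) else v for k,v in m.items()})
s=manip.get_state();print({k:np.round(v,3).tolist() for k,v in s.items()})
E
```

```text
pics
top {'fx': 516.3959, 'fy': 516.3959, 'cx': 326.5289, 'cy': 192.2446, 'world_to_cam': [[-0.007, -0.9999, 0.0083, -0.0188], [0.9903, -0.0058, 0.1388, -0.5715], [-0.1387, 0.0092, 0.9903, -1.4834], [0.0, 0.0, 0.0, 1.0]]}
side {'fx': 430.0734, 'fy': 430.0734, 'cx': 321.401, 'cy': 197.2306, 'world_to_cam': [[-0.97, -0.2428, 0.0112, 0.5543], [0.1636, -0.618, 0.7689, -0.1996], [-0.1798, 0.7477, 0.6392, -1.0041], [0.0, 0.0, 0.0, 1.0]]}
{'clock': 0.1, 'joints': [-1.19, 0.69, -0.195, 1.566, 0.157, 0.902, -0.215], 'qvel': [-0.001, -0.003, -0.001, -0.004, 0.0, 0.002, -0.0], 'tau': [-0.004, -54.059, -1.272, -15.898, 0.009, 0.004, 0.0], 'tcp_pos': [0.212, 0.587, 0.231], 'eef_rot': [0.579, 0.406, -0.407, -0.578], 'ft_force': [0.145, -0.382, 0.03], 'wrist_torque': [0.053, 0.044, -0.027], 'gripper_width': 0.998}
```

View pics/top0.png

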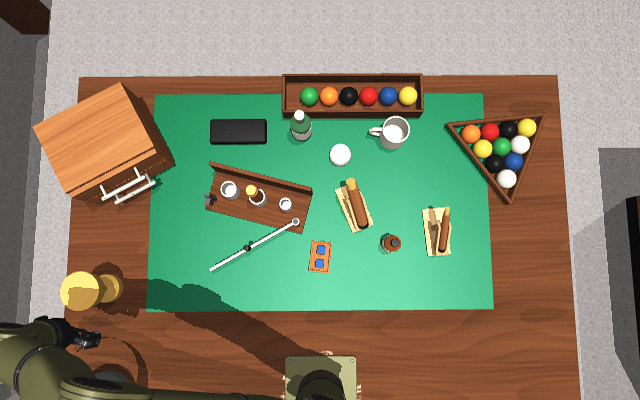

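View pics/side0.png

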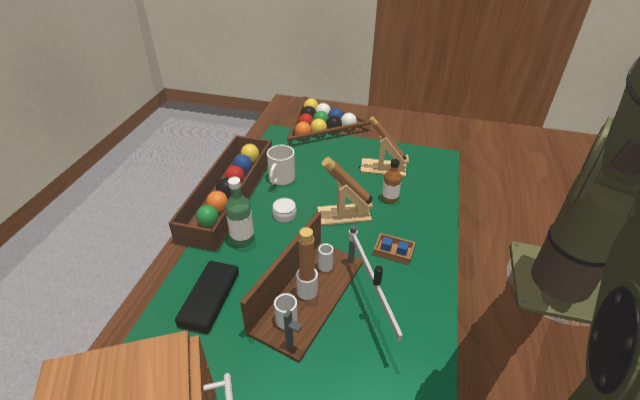

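The top view shows the empty wide cup near (229,190), the parked extension at (257,197) and the narrow cup at (285,204). The bar hinge is at (295,222) with the peg at (248,248). The thick rod is at about (357,205) and the slim one at about (444,232). I'll enlarge both views to get exact pixels.

```bash
cat > h.py <<'E'
import numpy as np,cv2
from cell import manip
M={n:manip.camera_model(n) for n in("top","side")}
def proj(n,p):
    m=M[n];q=(m["world_to_cam"]@np.append(p,1))[:3]
    return np.array([m["fx"]*q[0]/-q[2]+m["cx"],m["cy"]-m["fy"]*q[1]/-q[2]])
def ray(n,uv):
    m=M[n];T=np.array(m["world_to_cam"]);R=T[:3,:3];o=-R.T@T[:3,3]
    d=R.T@np.array([(uv[0]-m["cx"])/m["fx"],-(uv[1]-m["cy"])/m["fy"],-1]);return o,d/np.linalg.norm(d)
def plane(n,uv,z):
    o,d=ray(n,uv);return o+d*(z-o[2])/d[2]
def tri(a,b):
    A=np.zeros((3,3));B=np.zeros(3);L=[]
    for n,uv in(("top",a),("side",b)):
        o,d=ray(n,uv);P=np.eye(3)-np.outer(d,d);A+=P;B+=P@o;L.append((o,d))
    x=np.linalg.solve(A,B);return x,[np.linalg.norm(np.cross(x-o,d)) for o,d in L]
E
python3 - <<'E'
import cv2
from h import *
t=cv2.imread("pics/top0.png");s=cv2.imread("pics/side0.png")
cv2.imwrite("pics/topc.png",cv2.resize(t[155:280,200:460],None,fx=3,fy=3,interpolation=cv2.INTER_CUBIC))
cv2.imwrite("pics/sidec.png",cv2.resize(s[110:360,235:420],None,fx=2.4,fy=2.4,interpolation=cv2.INTER_CUBIC))
for n,l in(("top",[(229,190),(257,197),(285,204)]),("side",[])):
    for uv in l: print(plane(n,uv,.072).round(3))
print(plane("top",(295.5,221.5),.124),plane("top",(247.5,247),.153))
E
```

```text
[0.575 0.259 0.072]
[0.554 0.178 0.072]
[0.533 0.098 0.072]
[0.47847191 0.06461657 0.124     ] [0.40827298 0.19187963 0.153     ]
```

View pics/topc.png

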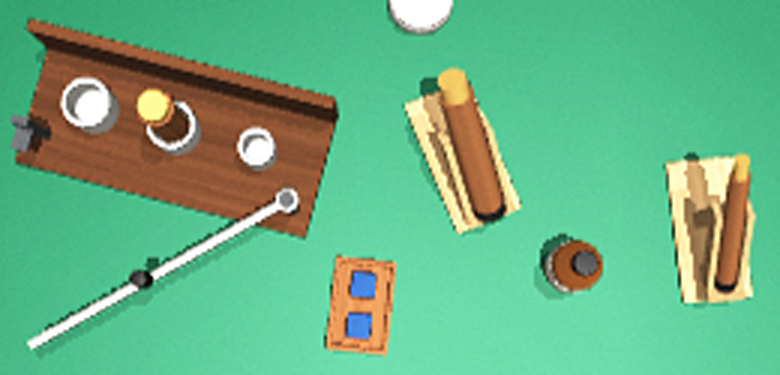

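View pics/sidec.png

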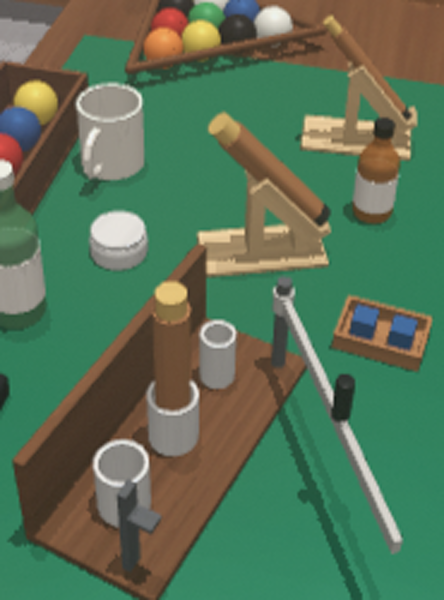

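Crop: cup rims are at crop pixels (88,104), (170,125) and (256,148). The thick rod runs (453,80)→(490,213), the slim one (742,160)→(727,288). The peg is at (142,278) and the hinge top at (287,200). Next I'll measure the rod axes as the intersection of the two views' axis planes, and the cups by rim fits.

```bash
cat > meas.py <<'E'
from h import *
def rod(n,im,box):
    x0,y0,x1,y1=box;c=im[y0:y1,x0:x1];h=cv2.cvtColor(c,cv2.COLOR_BGR2HSV)
    wood=((h[...,0]<14)&(h[...,1]>120)&(h[...,2]>55)).astype(np.uint8)
    brass=((h[...,0]>=15)&(h[...,0]<32)&(h[...,1]>125)&(h[...,2]>100)).astype(np.uint8)
    k,l,st,ce=cv2.connectedComponentsWithStats(wood);i=1+st[1:,4].argmax();w=(l==i)
    p=np.argwhere(w)[:,::-1]+[x0,y0];m=p.mean(0);e,v=np.linalg.eigh(np.cov((p-m).T));d=v[:,1]
    t=(p-m)@d;s=(p-m)@v[:,0]
    b=np.argwhere(brass)[:,::-1]+[x0,y0]
    near=b[(abs((b-m)@v[:,0])<abs(s).max()+1)&(np.linalg.norm(b-m,axis=1)<np.ptp(t)*.5+14)] if len(b) else b
    print(n,"n",len(p),"c",m.round(2),"d",d.round(3),"t",t.min().round(1),t.max().round(1),"w",np.ptp(s).round(1),"brass",len(near),near.mean(0).round(2) if len(near) else None)
    return m,d,(near.mean(0) if len(near) else None)
def axis(a,b):
    N=[];O=[]
    for n,(m,d,_) in(("top",a),("side",b)):
        o,r1=ray(n,m);_,r2=ray(n,m+10*d);k=np.cross(r1,r2);N.append(k/np.linalg.norm(k));O.append(o)
    u=np.cross(*N);u/=np.linalg.norm(u);u*=np.sign(u[2])
    o,r=ray("top",a[0]); p=o+r*(N[1]@(O[1]-o))/(N[1]@r)
    return p,u
if __name__=="__main__":
    t=cv2.imread("pics/top0.png");s=cv2.imread("pics/side0.png")
    for nm,bt,bs in(("butt",(335,173,380,235),(315,150,378,206)),("slim",(430,200,462,258),(362,112,412,165))):
        a=rod("top",t,bt);b=rod("side",s,bs);p,u=axis(a,b)
        print(nm,p.round(4),u.round(3),"elev",np.degrees(np.arcsin(u[2])).round(1),"az",np.degrees(np.arctan2(u[1],u[0])).round(1))
        x,e=tri(a[2],b[2]);print(" brass tri",x.round(4),np.round(e,4))
    g=cv2.cvtColor(t,cv2.COLOR_BGR2HSV)
    w=((g[...,1]<45)&(g[...,2]>110)).astype(np.uint8)
    for c in((229,190),(257,197),(285,204),(295,222)):
        sub=np.zeros_like(w);cv2.circle(sub,c,11,1,-1);q=cv2.findNonZero(w*sub)
        (cx,cy),r=cv2.minEnclosingCircle(q);print(c,len(q),(round(cx,2),round(cy,2)),round(r,2),plane("top",(cx,cy),.072 if c[0]<290 else .124).round(4))
E
python3 meas.py
```

```text
top n 430 c [357.62 206.55] d [0.285 0.958] t -22.1 19.9 w 11.5 brass 126 [351.79 188.54]
side n 76 c [342.51 173.8 ] d [0.69  0.724] t -11.6 13.2 w 5.2 brass 21 [330.95 164.67]
butt [ 0.5206 -0.1087  0.1094] [0.558 0.237 0.795] elev 52.7 az 23.0
 brass tri [ 0.567  -0.089   0.1711] [0.0043 0.0043]
top n 250 c [443.71 231.73] d [-0.13   0.991] t -19.3 17.6 w 7.3 brass 60 [445.8  219.23]
side n 1298 c [389.18 125.96] d [-0.986 -0.164] t -24.1 29.1 w 44.9 brass 41 [373.17 120.61]
slim [ 0.4455 -0.3364  0.1582] [-0.981  0.183  0.07 ] elev 4.0 az 169.4
 brass tri [ 0.4914 -0.3409  0.166 ] [0.0129 0.0129]
(229, 190) 253 (229.69, 189.69) 9.87 [0.5759 0.2572 0.072 ]
(257, 197) 96 (257.7, 197.24) 8.87 [0.5535 0.1762 0.072 ]
(285, 204) 136 (285.36, 204.08) 6.95 [0.5332 0.0965 0.072 ]
(295, 222) 74 (292.0, 223.5) 7.5 [0.473  0.0743 0.124 ]
```

```bash
cat > fit.py <<'E'
from h import *
from scipy.optimize import least_squares
ct=lambda u,v:((u+.5)/3-.5+200,(v+.5)/3-.5+155)
cs=lambda u,v:((u+.5)/2.4-.5+235,(v+.5)/2.4-.5+110)
def fit(L,pts):
    def U(a):return np.array([np.cos(a)*np.cos(E),np.sin(a)*np.cos(E),np.sin(E)])
    E=np.radians(50)
    def f(p):
        u=U(p[3]);return np.concatenate([proj(n,p[:3]+s*L*u)-q for n,s,q in pts])
    r=least_squares(f,[.46,-.2,.05,.2]);return r.x,r.fun.round(1),U(r.x[3])
for nm,L,P in(("butt",.18,[("top",1,ct(452,79)),("top",0,ct(491,214)),("side",1,cs(222,128)),("side",0,cs(322,213))]),
              ("slim",.17,[("top",1,ct(742,159)),("top",0,ct(727,287)),("side",1,cs(333,23)),("side",0,cs(407,115))])):
    x,res,u=fit(L,P);print(nm,"foot",x[:3].round(4),"az",np.degrees(x[3]).round(1),"u",u.round(3),"collar",(x[:3]+L*u).round(4),"res",res)
E
python3 fit.py
```

```text
butt foot [ 0.4735 -0.1309  0.0443] az 24.0 u [0.587 0.261 0.766] collar [ 0.5792 -0.0839  0.1822] res [-0.5  0.8  0.6 -1.   0.2 -1.3 -0.2  1.5]
slim foot [ 0.3989 -0.3583  0.0412] az 7.6 u [0.637 0.085 0.766] collar [ 0.5072 -0.3438  0.1715] res [-0.3  0.7  0.5 -0.1 -1.  -0.8  0.3  0.8]
```

```bash
cat > mv.py <<'E'
from h import *
from scipy.spatial.transform import Rotation as Ro
def Rt(pitch,az,flip=1):  # approach elevation & heading (deg); jaw horizontal
    p,a=np.radians([pitch,az]);y=np.array([np.cos(p)*np.cos(a),np.cos(p)*np.sin(a),np.sin(p)])
    x=flip*np.array([-np.sin(a),np.cos(a),0]);return np.column_stack([x,y,np.cross(x,y)])
def step(pos,R,base=None,say=""):
    s=manip.get_state()
    p0,R0=(s["tcp_pos"],Ro.from_quat(s["eef_rot"]).as_matrix()) if base is None else base
    d=R0.T@(np.array(pos)-p0);rv=np.degrees(Ro.from_matrix(R0.T@R).as_rotvec())
    print(say,"slide",d.round(3).tolist(),"rot",rv.round(1).tolist(),"n",np.ceil(np.linalg.norm(d)/.0417),np.ceil(np.linalg.norm(rv)/7.16))
def show():
    s=manip.get_state();R=Ro.from_quat(s["eef_rot"]).as_matrix()
    print("t",round(s["clock"],2),"tcp",np.round(s["tcp_pos"],4),"F",np.round(s["ft_force"],1),"jaw",round(s["gripper_width"],3),"q",np.round(s["joints"],2));print("axes x,y,z:",R.T.round(3).tolist())
    return s,R
E
python3 - <<'E'
from mv import *
show()
for f in(1,-1):
    R=Rt(-90,24,f);step([.556,-.094,.32],R,say=f)
p=plane("top",(391.7,242.3),.13);print("polish",p,"drink",plane("top",(300,117),.19),"mug",plane("top",(396,130),.09))
E
```

```text
t 0.1 tcp [0.2122 0.5872 0.2306] F [ 0.1 -0.4  0. ] jaw 0.998 q [-1.19  0.69 -0.19  1.57  0.16  0.9  -0.22]
axes x,y,z: [[0.34, 0.94, -0.002], [-0.001, -0.002, -1.0], [-0.94, 0.34, -0.0]]
1 slide [-0.524, -0.089, -0.555] rot [-0.0, -43.9, -0.1] n 19.0 7.0
-1 slide [-0.524, -0.089, -0.555] rot [0.1, 136.1, -0.0] n 19.0 20.0
polish [ 0.41921598 -0.19917503  0.13      ] drink [0.75669026 0.04941119 0.19      ] mug [ 0.74568549 -0.22503866  0.09      ]
```

Call:
arm_command:
  slide:
    - [-0.02,-0.05,-0.02]
    - [-0.04,-0.089,-0.04]
    - [-0.524,-0.089,-0.555]
    - [-0.524,-0.089,-0.555]
    - [-0.524,-0.089,-0.555]
    - [-0.524,-0.089,-0.555]
    - [-0.524,-0.089,-0.555]
    - [-0.524,-0.089,-0.555]
    - [-0.524,-0.089,-0.555]
    - [-0.524,-0.089,-0.555]
    - [-0.524,-0.089,-0.555]
    - [-0.524,-0.089,-0.555]
    - [-0.524,-0.089,-0.555]
    - [-0.524,-0.089,-0.555]
    - [-0.524,-0.089,-0.555]
    - [-0.524,-0.089,-0.555]
    - [-0.524,-0.089,-0.555]
    - [-0.524,-0.089,-0.555]
    - [-0.524,-0.089,-0.555]
    - [-0.524,-0.089,-0.555]
  rotation:
    - [0,0,0]
    - [0,-5,0]
    - [0,-44,0]
    - [0,-44,0]
    - [0,-44,0]
    - [0,-44,0]
    - [0,-44,0]
    - [0,-44,0]
    - [0,-44,0]
    - [0,-44,0]
    - [0,-44,0]
    - [0,-44,0]
    - [0,-44,0]
    - [0,-44,0]
    - [0,-44,0]
    - [0,-44,0]
    - [0,-44,0]
    - [0,-44,0]
    - [0,-44,0]
    - [0,-44,0]
  jaw: [1,1,1,1,1,1,1,1,1,1,1,1,1,1,1,1,1,1,1,1]

```text
clock: 1.77
tcp_pos: [0.5579, -0.1024, 0.3195]
eef_rot: [-0.389, -0.59, 0.593, 0.386]
ft_force: [-0.3, -1.5, 0.5]
gripper_width: 1.0
```

Run:
```python
from mv import *
show();R=Rt(-90,24);step([.556,-.094,.32],R);step([.556,-.094,.1295],R)
```

```text
t 1.77 tcp [ 0.5579 -0.1024  0.3195] F [-0.3 -1.5  0.5] jaw 1.0 q [ 0.32  0.53 -0.37  1.62  0.22  1.04  1.87]
axes x,y,z: [[-0.399, 0.917, -0.005], [0.001, -0.005, -1.0], [-0.917, -0.399, 0.001]]
 slide [0.008, -0.001, -0.002] rot [-0.1, -0.5, -0.3] n 1.0 1.0
 slide [0.009, 0.19, -0.002] rot [-0.1, -0.5, -0.3] n 5.0 1.0
```

Run:
```python
from mv import *
t=manip.camera("top");s=manip.camera("side");show()
c=np.hstack([cv2.resize(t[140:270,310:450],None,fx=2.8,fy=2.8,interpolation=cv2.INTER_CUBIC)[:364,:392],cv2.resize(s[60:242,270:460],None,fx=2,fy=2,interpolation=cv2.INTER_CUBIC)[:364]])
cv2.imwrite("pics/p1.png",c)
```

```text
t 1.87 tcp [ 0.5566 -0.0976  0.3193] F [-1.1 -0.1 -0.4] jaw 1.005 q [ 0.32  0.53 -0.37  1.62  0.22  1.03  1.86]
axes x,y,z: [[-0.403, 0.915, -0.001], [-0.001, -0.001, -1.0], [-0.915, -0.403, 0.001]]
```

View pics/p1.png

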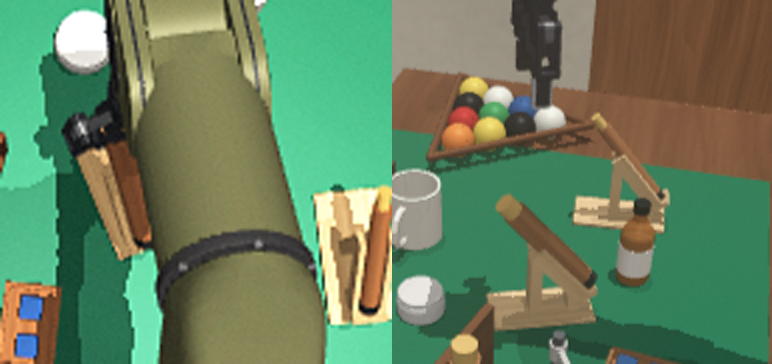

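The overshoot is settling on the target, and the gripper hangs above the thick rod. In the side half the finger is at (545,100) and the collar at (508,205). I'll descend and close.

Call:
arm_command:
  slide:
    - [0,0.04,0]
    - [0,0.08,0]
    - [0,0.12,0]
    - [0,0.15,0]
    - [0,0.17,0]
    - [0,0.19,0]
    - [0,0.19,0]
    - [0,0.19,0]
    - [0,0.19,0]
    - [0,0.19,0]
    - [0,0.19,0]
    - [0,0.19,0]
    - [0,0.19,0]
  rotation:
    - [0,0,0]
    - [0,0,0]
    - [0,0,0]
    - [0,0,0]
    - [0,0,0]
    - [0,0,0]
    - [0,0,0]
    - [0,0,0]
    - [0,0,0]
    - [0,0,0]
    - [0,0,0]
    - [0,0,0]
    - [0,0,0]
  jaw: [1,1,1,1,1,1,1,0,0,0,0,0,0]

```text
clock: 2.95
tcp_pos: [0.5572, -0.0934, 0.1318]
eef_rot: [0.385, 0.594, -0.593, -0.384]
ft_force: [-1.0, 1.2, 5.6]
gripper_width: 0.36
```

Run:
```python
from mv import *
show()
```

```text
t 2.95 tcp [ 0.5572 -0.0934  0.1318] F [-1.   1.2  5.6] jaw 0.36 q [ 0.25  0.76 -0.28  1.84  0.35  0.59  1.74]
axes x,y,z: [[-0.408, 0.913, -0.001], [0.003, 0.0, -1.0], [-0.913, -0.408, -0.003]]
```

Gripped: the opening of 0.36 matches a 32 mm rod. I'll lift clear, then tilt the rod upright.

Call:
arm_command:
  slide:
    - [0,-0.03,0]
    - [0,-0.07,0]
    - [0,-0.11,0]
    - [0,-0.15,0]
    - [0,-0.19,0]
    - [0,-0.22,0]
    - [0,-0.22,0]
    - [0,-0.22,0]
    - [0,-0.22,0]
    - [0,-0.22,0]
    - [0,-0.22,0]
    - [0,-0.22,0]
    - [0,-0.22,0]
  rotation:
    - [0,0,0]
    - [0,0,0]
    - [0,0,0]
    - [-5,0,0]
    - [-12,0,0]
    - [-18,0,0]
    - [-25,0,0]
    - [-32,0,0]
    - [-39,0,0]
    - [-40,0,0]
    - [-40,0,0]
    - [-40,0,0]
    - [-40,0,0]
  jaw: [0,0,0,0,0,0,0,0,0,0,0,0,0]

```text
clock: 4.03
tcp_pos: [0.5573, -0.0932, 0.3512]
eef_rot: [0.493, 0.761, -0.355, -0.229]
ft_force: [-0.2, 0.6, -1.6]
gripper_width: 0.362
```

Run:
```python
from mv import *
t=manip.camera("top");s=manip.camera("side");show()
c=np.hstack([t[100:300,180:480],s[40:340,230:480][:200]]) if 0 else np.hstack([cv2.resize(t,(480,300)),s[0:300,240:480]])
cv2.imwrite("pics/p2.png",c);cv2.imwrite("pics/side2.png",s);cv2.imwrite("pics/top2.png",t)
```

```text
t 4.13 tcp [ 0.5575 -0.0925  0.3513] F [ 0.   0.5 -2.5] jaw 0.357 q [ 0.99  0.46 -0.94  2.11 -0.17  0.16  2.37]
axes x,y,z: [[-0.411, 0.912, -0.002], [0.587, 0.263, -0.765], [-0.697, -0.316, -0.643]]
```

View pics/p2.png

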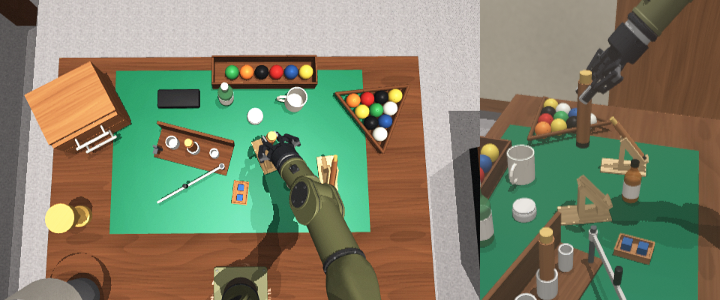

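The rod hangs nearly upright, with its collar at side pixel ~(346,72) and its foot at ~(343,145). I'll check that against the model and compute the transfer.

Run:
```python
from mv import *
s,R=show();g=s["tcp_pos"]-.022*R[:,1];Z=np.array([0,0,1])
for n in("top","side"):print(n,"collar",proj(n,g+.04*Z).round(1),"foot",proj(n,g-.14*Z).round(1))
step([.589,.265,.371],Rt(-50,24))
```

```text
t 4.13 tcp [ 0.5575 -0.0925  0.3513] F [ 0.   0.5 -2.5] jaw 0.357 q [ 0.99  0.46 -0.94  2.11 -0.17  0.16  2.37]
axes x,y,z: [[-0.411, 0.912, -0.002], [0.587, 0.263, -0.765], [-0.697, -0.316, -0.643]]
top collar [361.9 181. ] foot [356.6 192.2]
side collar [347.   73.1] foot [343.3 144.8]
 slide [0.313, 0.097, -0.147] rot [0.1, 0.3, 0.1] n 9.0 1.0
```

Call:
arm_command:
  slide:
    - [0.01,-0.01,-0.018]
    - [0.04,0.0,-0.032]
    - [0.07,0.01,-0.045]
    - [0.105,0.02,-0.06]
    - [0.14,0.035,-0.074]
    - [0.175,0.048,-0.089]
    - [0.21,0.06,-0.103]
    - [0.245,0.073,-0.118]
    - [0.28,0.085,-0.132]
    - [0.3,0.092,-0.141]
    - [0.313,0.097,-0.147]
    - [0.313,0.097,-0.147]
    - [0.313,0.097,-0.147]
    - [0.313,0.097,-0.147]
    - [0.313,0.097,-0.147]
    - [0.313,0.097,-0.147]
  rotation:
    - [0,0,0]
    - [0,0,0]
    - [0,0,0]
    - [0,0,0]
    - [0,0,0]
    - [0,0,0]
    - [0,0,0]
    - [0,0,0]
    - [0,0,0]
    - [0,0,0]
    - [0,0,0]
    - [0,0,0]
    - [0,0,0]
    - [0,0,0]
    - [0,0,0]
    - [0,0,0]
  jaw: [0,0,0,0,0,0,0,0,0,0,0,0,0,0,0,0]

```text
clock: 5.47
tcp_pos: [0.5869, 0.2671, 0.371]
eef_rot: [0.491, 0.762, -0.355, -0.229]
ft_force: [0.6, -0.9, -1.5]
gripper_width: 0.36
```

Run:
```python
from mv import *
s,R=show();g=s["tcp_pos"]-.022*R[:,1];print("grasp",g.round(4))
for z in(.085,):step([.589,.265,z+.14+(.3513-.368)],Rt(-50,24))
```

```text
t 5.47 tcp [0.5869 0.2671 0.371 ] F [ 0.6 -0.9 -1.5] jaw 0.36 q [-0.74  0.36  0.28  2.05 -0.76  0.07  2.23]
axes x,y,z: [[-0.414, 0.91, 0.0], [0.586, 0.267, -0.765], [-0.697, -0.317, -0.644]]
grasp [0.5741 0.2613 0.3879]
 slide [-0.003, 0.125, 0.104] rot [0.1, 0.4, 0.3] n 4.0 1.0
```

Joint 6 is near its limit, so I'll turn the heading about the vertical rod axis by −54° before lowering.

Run:
```python
from mv import *
R=Rt(-50,-30);g=np.array([.576,.2587,.30]);step(g+.022*R[:,1],R)
```

```text
slide [-0.015, 0.064, 0.061] rot [0.1, 41.7, 35.0] n 3.0 8.0
```

Call:
arm_command:
  slide:
    - [-0.002,0.008,0.008]
    - [-0.004,0.016,0.015]
    - [-0.006,0.024,0.023]
    - [-0.008,0.032,0.031]
    - [-0.01,0.04,0.038]
    - [-0.012,0.048,0.046]
    - [-0.014,0.056,0.053]
    - [-0.016,0.064,0.061]
    - [-0.016,0.064,0.061]
    - [-0.016,0.064,0.061]
    - [-0.016,0.064,0.061]
    - [-0.016,0.064,0.061]
  rotation:
    - [0,4.5,3.8]
    - [0,9,7.6]
    - [0,13.5,11.3]
    - [0,18,15]
    - [0,23,19]
    - [0,28,23.5]
    - [0,33,28]
    - [0,37,31.5]
    - [0,41.5,35]
    - [0,41.5,35]
    - [0,41.5,35]
    - [0,41.5,35]
  jaw: [0,0,0,0,0,0,0,0,0,0,0,0]

```text
clock: 6.47
tcp_pos: [0.5898, 0.2452, 0.283]
eef_rot: [0.786, 0.452, -0.211, -0.366]
ft_force: [0.2, -0.1, -2.3]
gripper_width: 0.361
```

Run:
```python
from mv import *
t=manip.camera("top");s_=manip.camera("side")
s,R=show();g=s["tcp_pos"]-.022*R[:,1];print("grasp",g.round(4));Z=np.array([0,0,1])
for n in("top","side"):print(n,"collar",proj(n,g+.04*Z).round(1),"foot",proj(n,g-.14*Z).round(1),"cuprim",proj(n,[.576,.2587,.072]).round(1))
a=cv2.resize(t[140:240,190:300],None,fx=3.5,fy=3.5,interpolation=cv2.INTER_CUBIC)
b=cv2.resize(s_[190:360,230:350],None,fx=2.06,fy=2.06,interpolation=cv2.INTER_CUBIC)[:350]
cv2.imwrite("pics/p3.png",np.hstack([a,b]));print(a.shape,b.shape)
R2=Rt(-50,-30);step(np.array([.576,.2587,.235])+.022*R2[:,1],R2)
```

```text
t 6.57 tcp [0.5894 0.2452 0.2833] F [-0.  -0.3 -1.4] jaw 0.361 q [-1.42  1.07  1.4   1.9  -0.95  0.59  1.3 ]
axes x,y,z: [[0.504, 0.864, 0.001], [0.555, -0.322, -0.767], [-0.662, 0.387, -0.642]]
grasp [0.5772 0.2523 0.3002]
top collar [211.7 172.9] foot [225.7 184.6] cuprim [229.2 189.7]
side collar [282.7 196.9] foot [287.1 269.9] cuprim [288.5 301.2]
(350, 385, 3) (350, 247, 3)
 slide [0.005, 0.047, 0.045] rot [-0.1, -0.2, -0.1] n 2.0 1.0
```

View pics/p3.png

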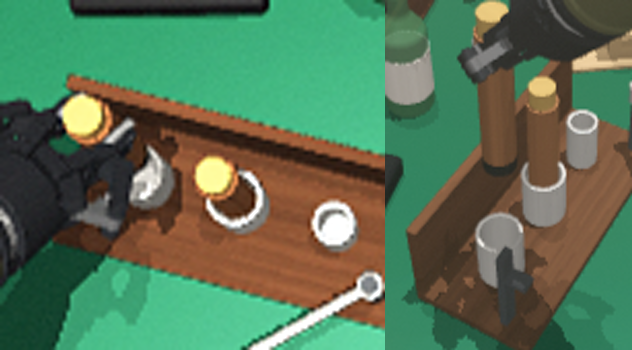

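The rod is beside and above the empty wide cup, upright. In the side half its foot is at (500,165) and the cup rim at (500,232). Next I'll cross-check the cup centres in the side view.

Run:
```python
from mv import *
s0=cv2.imread("pics/side0.png");g=cv2.cvtColor(s0,cv2.COLOR_BGR2HSV)
w=((g[...,1]<50)&(g[...,2]>95)).astype(np.uint8)
for c,r in((286,302),1),((326,252),1):
    x,y=c;sub=w[y-16:y+40,x-16:x+17];k,l,st,ce=cv2.connectedComponentsWithStats(sub);i=1+st[1:,4].argmax()
    q=np.argwhere(l==i)[:,::-1]+[x-16,y-16];rows=[(int(v),int(q[q[:,1]==v,0].min()),int(q[q[:,1]==v,0].max())) for v in range(q[:,1].min(),q[:,1].max()+1,2)]
    print(c,rows)
for nm,p in(("butt",[.576,.2587,0]),("slim",[.5324,.0945,0])):
    r=.0235 if nm=="butt" else .0175
    ring=np.array([proj("side",np.array(p)+[r*np.cos(a),r*np.sin(a),.072]) for a in np.linspace(0,6.28,60)])
    print(nm,"pred x",ring[:,0].min().round(1),ring[:,0].max().round(1),"y",ring[:,1].min().round(1),ring[:,1].max().round(1))
```

```text
(286, 302) [(293, 282, 290), (295, 278, 293), (297, 276, 295), (299, 274, 296), (301, 273, 296), (303, 274, 296), (305, 274, 296), (307, 274, 296), (309, 275, 296), (311, 275, 297), (313, 275, 297), (315, 275, 297), (317, 275, 297), (319, 276, 297), (321, 276, 297), (323, 276, 298), (325, 277, 301), (327, 279, 299), (329, 283, 298)]
(326, 252) [(243, 323, 327), (245, 320, 331), (247, 319, 333), (249, 318, 332), (251, 318, 332), (253, 318, 332), (255, 318, 332), (257, 318, 332), (259, 318, 332), (261, 318, 332), (263, 318, 332), (265, 318, 332), (267, 319, 331), (269, 320, 330), (271, 322, 327)]
butt pred x 276.8 300.1 y 291.8 311.0
slim pred x 320.6 335.9 y 242.3 253.5
```

```bash
cat > br.py <<'E'
from mv import *
def brass(n,im,boxes):
    h=cv2.cvtColor(im,cv2.COLOR_BGR2HSV);out=[]
    # bright end face only
    b=((h[...,0]>=18)&(h[...,0]<34)&(h[...,1]>90)&(h[...,2]>(215 if n=="top" else 120))).astype(np.uint8)
    for x0,y0,x1,y1 in boxes:
        k,l,st,ce=cv2.connectedComponentsWithStats(b[y0:y1,x0:x1]);i=1+st[1:,4].argmax();out.append((ce[i]+[x0,y0],st[i,:5]))
    return out
E
python3 - <<'E'
from br import *
t=manip.camera("top");sd=manip.camera("side");cv2.imwrite("pics/top3.png",t);cv2.imwrite("pics/side3.png",sd)
s,R=show();g=s["tcp_pos"]-.022*R[:,1]
a=brass("top",t,[(203,160,228,186),(240,180,262,200)]);b=brass("side",sd,[(270,188,296,215),(296,224,318,245)])
print(a,b)
for n,p in(("grip",g+[0,0,.04]),("park",np.array([.5542,.1766,.198]))):print(n,p.round(4),[proj(c,p).round(1) for c in("top","side")])
for i in(0,1):
    print(plane("top",a[i][0],(g[2]+.04,.198)[i]).round(4))
E
```

```text
t 6.67 tcp [0.5893 0.2458 0.2832] F [-0.9 -0.3 -2.3] jaw 0.358 q [-1.42  1.07  1.4   1.9  -0.95  0.59  1.3 ]
axes x,y,z: [[0.503, 0.864, 0.001], [0.555, -0.322, -0.767], [-0.662, 0.387, -0.642]]
[(array([213.04255319, 172.71276596]), array([ 5,  8, 11, 11, 94], dtype=int32)), (array([250.44444444, 189.55555556]), array([ 6,  5, 10, 10, 81], dtype=int32))] [(array([280.27810651, 197.18934911]), array([  4,   3,  16,  17, 169], dtype=int32)), (array([305.86910995, 234.72251309]), array([  3,   3,  14,  17, 191], dtype=int32))]
grip [0.5771 0.2528 0.3401] [array([211.5, 172.9]), array([282.7, 197.2])]
park [0.5542 0.1766 0.198 ] [array([251.6, 190.8]), array([309.2, 230.7])]
[0.5776 0.2491 0.3401]
[0.5575 0.1798 0.198 ]
```

Run:
```python
from mv import *
R2=Rt(-50,-30)
for z in(.235,.165):step(np.array([.577,.2605,z])+.022*R2[:,1],R2)
```

```text
slide [0.007, 0.047, 0.045] rot [-0.1, -0.2, -0.1] n 2.0 1.0
 slide [0.006, 0.101, 0.09] rot [-0.1, -0.2, -0.1] n 4.0 1.0
```

Call:
arm_command:
  slide:
    - [0.003,0.01,0.01]
    - [0.006,0.022,0.02]
    - [0.007,0.035,0.033]
    - [0.007,0.047,0.045]
    - [0.007,0.047,0.045]
    - [0.007,0.047,0.045]
  rotation:
    - [0,0,0]
    - [0,0,0]
    - [0,0,0]
    - [0,0,0]
    - [0,0,0]
    - [0,0,0]
  jaw: [0,0,0,0,0,0]

```text
clock: 7.17
tcp_pos: [0.589, 0.2546, 0.2176]
eef_rot: [0.786, 0.452, -0.211, -0.366]
ft_force: [0.4, -0.0, -0.9]
gripper_width: 0.359
```

Run:
```python
from br import *
t=manip.camera("top");sd=manip.camera("side");cv2.imwrite("pics/top4.png",t);cv2.imwrite("pics/side4.png",sd)
s,R=show();g=s["tcp_pos"]-.022*R[:,1];print("g",g.round(4))
p=g+[0,0,.04]
print(brass("top",t,[(205,163,232,190)])[0][0],brass("side",sd,[(265,195,300,250)])[0][0],[proj(c,p).round(1) for c in("top","side")],[proj(c,g-[0,0,.14]).round(1) for c in("top","side")])
b=cv2.resize(sd[210:350,250:340],None,fx=4,fy=4,interpolation=cv2.INTER_CUBIC)
cv2.imwrite("pics/p4.png",b)
```

```text
t 7.27 tcp [0.5901 0.2544 0.2193] F [ 0.3  0.5 -1.8] jaw 0.358 q [-1.39  1.1   1.23  1.93 -0.97  0.43  1.24]
axes x,y,z: [[0.503, 0.864, 0.0], [0.558, -0.324, -0.764], [-0.661, 0.384, -0.645]]
g [0.5778 0.2616 0.2361]
[214.71764706 177.6       ] [280.77966102 229.66666667] [array([213.4, 177.2]), array([282.4, 229.1])] [array([226.6, 187.8]), array([286.7, 294.7])]
```

View pics/p4.png

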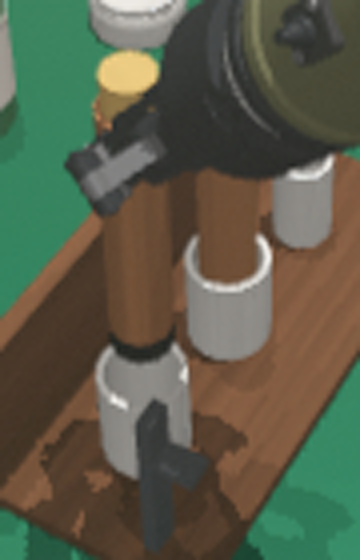

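The foot (141,345) sits right over the rim centre (145,370), offset only about 1 px. I'll lower gently.

Call:
arm_command:
  slide:
    - [0,0.008,0.006]
    - [0,0.015,0.013]
    - [0,0.023,0.019]
    - [0,0.031,0.026]
    - [0,0.031,0.026]
  rotation:
    - [0,0,0]
    - [0,0,0]
    - [0,0,0]
    - [0,0,0]
    - [0,0,0]
  jaw: [0,0,0,0,0]

```text
clock: 7.68
tcp_pos: [0.5889, 0.2546, 0.1763]
eef_rot: [0.786, 0.452, -0.212, -0.366]
ft_force: [0.3, 0.6, -1.3]
gripper_width: 0.356
```

Run:
```python
from mv import *
s,R=show();print("g",(s["tcp_pos"]-.022*R[:,1]).round(4),s["wrist_torque"].round(2))
```

```text
t 7.68 tcp [0.5889 0.2546 0.1763] F [ 0.3  0.6 -1.3] jaw 0.356 q [-1.35  1.11  1.1   1.96 -0.98  0.31  1.21]
axes x,y,z: [[0.502, 0.865, -0.002], [0.555, -0.324, -0.766], [-0.663, 0.384, -0.643]]
g [0.5767 0.2617 0.1931] [0.48 0.85 0.01]
```

It has entered the cup without contact. I'll continue slowly to the floor.

Call:
arm_command:
  slide:
    - [0,0.006,0.005]
    - [0,0.012,0.01]
    - [0,0.018,0.015]
    - [0,0.022,0.019]
    - [0,0.024,0.02]
    - [0,0.025,0.021]
  rotation:
    - [0,0,0]
    - [0,0,0]
    - [0,0,0]
    - [0,0,0]
    - [0,0,0]
    - [0,0,0]
  jaw: [0,0,0,0,0,0]

```text
clock: 8.18
tcp_pos: [0.5893, 0.2545, 0.1438]
eef_rot: [0.786, 0.452, -0.211, -0.365]
ft_force: [-0.2, 1.4, -1.5]
gripper_width: 0.358
```

Call:
arm_command:
  slide:
    - [0,0.001,0.001]
    - [0,0.002,0.0015]
    - [0,0.003,0.0025]
  rotation:
    - [0,0,0]
    - [0,0,0]
    - [0,0,0]
  jaw: [0,0,0]

```text
clock: 8.43
tcp_pos: [0.5895, 0.2544, 0.1405]
eef_rot: [0.786, 0.452, -0.211, -0.365]
ft_force: [0.0, 0.5, -2.3]
gripper_width: 0.357
```

Call:
arm_command:
  slide:
    - [0,0.001,0.001]
    - [0,0.0015,0.0015]
    - [0,0.0023,0.002]
    - [0,0.003,0.0026]
  rotation:
    - [0,0,0]
    - [0,0,0]
    - [0,0,0]
    - [0,0,0]
  jaw: [0,0,0,0]

```text
clock: 8.77
tcp_pos: [0.5916, 0.2541, 0.1401]
eef_rot: [0.787, 0.453, -0.208, -0.364]
ft_force: [-5.9, 1.9, 16.1]
gripper_width: 0.358
```

Call:
arm_command:
  slide:
    - [0,0.001,0.001]
    - [0,0.0015,0.0015]
    - [0,0.0023,0.002]
  rotation:
    - [0,0,0]
    - [0,0,0]
    - [0,0,0]
  jaw: [0,0,0]

```text
clock: 9.02
tcp_pos: [0.5936, 0.2539, 0.14]
eef_rot: [0.787, 0.455, -0.206, -0.362]
ft_force: [-8.5, 3.7, 26.2]
gripper_width: 0.36
```

The foot is on the floor: contact at TCP z 0.140 with force rising. I'll relax the press, open and back out along the approach axis.

Call:
arm_command:
  slide:
    - [0,-0.002,-0.002]
    - [0,-0.004,-0.0035]
    - [0,-0.004,-0.0035]
    - [0,-0.004,-0.0035]
    - [0,-0.004,-0.0035]
    - [0,-0.004,-0.0035]
    - [0,-0.004,-0.0035]
    - [0,-0.004,-0.0035]
  rotation:
    - [0,0,0]
    - [0,0,0]
    - [0,0,0]
    - [0,0,0]
    - [0,0,0]
    - [0,0,0]
    - [0,0,0]
    - [0,0,0]
  jaw: [0,0,0,0.65,0.65,0.65,0.65,0.65]

```text
clock: 9.68
tcp_pos: [0.589, 0.2543, 0.1382]
eef_rot: [0.786, 0.452, -0.212, -0.365]
ft_force: [-0.1, 0.1, -0.8]
gripper_width: 0.652
```

Call:
arm_command:
  slide:
    - [0,-0.01,0]
    - [0,-0.03,0]
    - [0,-0.06,0]
    - [0,-0.09,0]
    - [0,-0.12,0]
    - [0,-0.16,0]
    - [0,-0.2,0]
    - [0,-0.22,0]
    - [0,-0.22,0]
    - [0,-0.22,0]
  rotation:
    - [0,0,0]
    - [0,0,0]
    - [0,0,0]
    - [0,0,0]
    - [0,0,0]
    - [0,0,0]
    - [0,0,0]
    - [0,0,0]
    - [0,0,0]
    - [0,0,0]
  jaw: [0.65,0.65,0.65,0.65,0.65,0.65,0.65,0.65,0.65,0.65]

```text
clock: 10.52
tcp_pos: [0.4663, 0.3269, 0.3075]
eef_rot: [0.785, 0.453, -0.211, -0.366]
ft_force: [-0.9, -0.6, -0.7]
gripper_width: 0.651
```

Run:
```python
from br import *
s,R=show()
t=manip.camera("top");sd=manip.camera("side");cv2.imwrite("pics/top5.png",t);cv2.imwrite("pics/side5.png",sd)
print(brass("top",t,[(205,165,234,195),(238,175,264,205)]),brass("side",sd,[(265,240,300,290),(296,222,318,248)]))
print([proj(c,[.577,.2605,.198]).round(1) for c in("top","side")])
u=np.array([np.cos(np.radians(7.6))*np.cos(np.radians(50)),np.sin(np.radians(7.6))*np.cos(np.radians(50)),np.sin(np.radians(50))])
g=np.array([.3989,-.3583,.0412])+.13*u;print("slim grasp",g.round(4))
for f in(1,-1):step([g[0],g[1],.33],Rt(-90,7.6,f),say=f)
```

```text
t 10.52 tcp [0.4663 0.3269 0.3075] F [-0.9 -0.6 -0.7] jaw 0.651 q [-1.72  1.05  1.47  1.93 -0.69  0.7   0.93]
axes x,y,z: [[0.501, 0.866, -0.001], [0.557, -0.323, -0.766], [-0.663, 0.383, -0.643]]
[(array([219.9382716 , 182.51851852]), array([10, 13, 11, 10, 81], dtype=int32)), (array([250.35714286, 189.52380952]), array([ 8, 10, 10, 10, 84], dtype=int32))] [(array([283.65296804, 262.58447489]), array([ 11,  14,  15,  18, 219], dtype=int32)), (array([305.90575916, 234.71204188]), array([  3,   5,  14,  17, 191], dtype=int32))]
[array([220. , 182.4]), array([285. , 259.6])]
slim grasp [ 0.4817 -0.3472  0.1408]
1 slide [-0.574, 0.209, -0.284] rot [38.4, -36.2, -13.4] n 17.0 8.0
-1 slide [-0.574, 0.209, -0.284] rot [17.0, 135.0, 49.0] n 17.0 21.0
```

The thick extension stands seated. Its collar is at top (219.9,182.5), against a prediction of (220,182.4). Next is the slim one, with the flipped grasp for wrist range.

Call:
arm_command:
  slide:
    - [0,-0.02,0]
    - [-0.04,0.0,-0.02]
    - [-0.08,0.02,-0.04]
    - [-0.574,0.209,-0.284]
    - [-0.574,0.209,-0.284]
    - [-0.574,0.209,-0.284]
    - [-0.574,0.209,-0.284]
    - [-0.574,0.209,-0.284]
    - [-0.574,0.209,-0.284]
    - [-0.574,0.209,-0.284]
    - [-0.574,0.209,-0.284]
    - [-0.574,0.209,-0.284]
    - [-0.574,0.209,-0.284]
    - [-0.574,0.209,-0.284]
    - [-0.574,0.209,-0.284]
    - [-0.574,0.209,-0.284]
    - [-0.574,0.209,-0.284]
    - [-0.574,0.209,-0.284]
    - [-0.574,0.209,-0.284]
    - [-0.574,0.209,-0.284]
  rotation:
    - [0,0,0]
    - [0,0,0]
    - [2,15,5]
    - [17,135,49]
    - [17,135,49]
    - [17,135,49]
    - [17,135,49]
    - [17,135,49]
    - [17,135,49]
    - [17,135,49]
    - [17,135,49]
    - [17,135,49]
    - [17,135,49]
    - [17,135,49]
    - [17,135,49]
    - [17,135,49]
    - [17,135,49]
    - [17,135,49]
    - [17,135,49]
    - [17,135,49]
  jaw: [0.65,0.65,0.65,0.65,0.65,0.65,0.65,0.65,0.65,0.65,0.65,0.65,0.65,0.65,0.65,0.65,0.65,0.65,0.65,0.65]

```text
clock: 12.28
tcp_pos: [0.4813, -0.3494, 0.3297]
eef_rot: [0.613, -0.38, 0.413, -0.556]
ft_force: [0.1, -0.1, -0.4]
gripper_width: 0.646
```

Run:
```python
from mv import *
show();step([.4817,-.3472,.33],Rt(-90,7.6,-1))
```

```text
t 12.28 tcp [ 0.4813 -0.3494  0.3297] F [ 0.1 -0.1 -0.4] jaw 0.646 q [-0.09  0.88  1.36  1.61 -0.85  1.29  0.18]
axes x,y,z: [[0.37, -0.925, 0.085], [-0.007, -0.094, -0.996], [0.929, 0.368, -0.041]]
 slide [-0.002, -0.001, 0.001] rot [1.7, 14.1, 5.1] n 1.0 3.0
```

Call:
arm_command:
  slide:
    - [0,0,0]
    - [0,0,0]
    - [0,0,0]
    - [-0.003,0.035,0.001]
    - [-0.006,0.07,0.003]
    - [-0.009,0.105,0.005]
    - [-0.012,0.14,0.006]
    - [-0.015,0.17,0.007]
    - [-0.017,0.195,0.008]
    - [-0.018,0.209,0.009]
    - [-0.018,0.209,0.009]
    - [-0.018,0.209,0.009]
  rotation:
    - [0.9,7,2.5]
    - [1.7,14,5]
    - [1.7,14,5]
    - [1.7,14,5]
    - [1.7,14,5]
    - [1.7,14,5]
    - [1.7,14,5]
    - [1.7,14,5]
    - [1.7,14,5]
    - [1.7,14,5]
    - [1.7,14,5]
    - [1.7,14,5]
  jaw: [0.65,0.65,0.65,0.65,0.65,0.65,0.65,0.65,0.65,0.65,0.65,0.65]

```text
clock: 13.28
tcp_pos: [0.4827, -0.3473, 0.1204]
eef_rot: [0.536, -0.461, 0.463, -0.534]
ft_force: [-0.2, -0.1, 0.9]
gripper_width: 0.65
```

Run:
```python
from mv import *
show()
t=manip.camera("top");s=manip.camera("side")
c=np.hstack([cv2.resize(t[170:270,390:490],(350,350),interpolation=cv2.INTER_CUBIC),cv2.resize(s[70:190,340:460],(350,350),interpolation=cv2.INTER_CUBIC)])
cv2.imwrite("pics/p5.png",c)
```

```text
t 13.28 tcp [ 0.4827 -0.3473  0.1204] F [-0.2 -0.1  0.9] jaw 0.65 q [ 0.1   0.99  0.88  1.79 -0.99  0.87  0.03]
axes x,y,z: [[0.145, -0.989, 0.005], [-0.0, -0.005, -1.0], [0.989, 0.145, -0.001]]
```

View pics/p5.png

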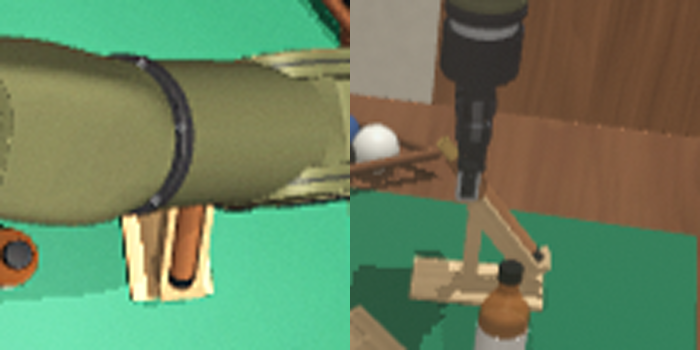

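The fingers straddle the slim rod just below the collar (side half: finger at (468,185), collar at (447,150)). I'll close and lift.

Call:
arm_command:
  slide:
    - [0,0,0]
    - [0,0,0]
    - [0,0,0]
    - [0,0,0]
    - [0,0,0]
    - [0,0,0]
    - [0,0,0]
  rotation:
    - [0,0,0]
    - [0,0,0]
    - [0,0,0]
    - [0,0,0]
    - [0,0,0]
    - [0,0,0]
    - [0,0,0]
  jaw: [0,0,0,0,0,0,0]

```text
clock: 13.97
tcp_pos: [0.4835, -0.3465, 0.1216]
eef_rot: [0.535, -0.461, 0.464, -0.534]
ft_force: [-0.2, 2.3, 5.8]
gripper_width: 0.218
```

Call:
arm_command:
  slide:
    - [0,-0.03,0]
    - [0,-0.07,0]
    - [0,-0.11,0]
    - [0,-0.15,0]
    - [0,-0.19,0]
    - [0,-0.23,0]
    - [0,-0.24,0]
    - [0,-0.24,0]
    - [0,-0.24,0]
    - [0,-0.24,0]
    - [0,-0.24,0]
    - [0,-0.24,0]
    - [0,-0.24,0]
  rotation:
    - [0,0,0]
    - [0,0,0]
    - [0,0,0]
    - [5,0,0]
    - [12,0,0]
    - [18,0,0]
    - [25,0,0]
    - [32,0,0]
    - [39,0,0]
    - [40,0,0]
    - [40,0,0]
    - [40,0,0]
    - [40,0,0]
  jaw: [0,0,0,0,0,0,0,0,0,0,0,0,0]

```text
clock: 15.05
tcp_pos: [0.482, -0.3466, 0.3605]
eef_rot: [-0.321, 0.274, -0.594, 0.684]
ft_force: [-0.6, 0.2, -1.2]
gripper_width: 0.213
```

Run:
```python
from mv import *
s,R=show();g=s["tcp_pos"]-.021*R[:,1];print(g)
for hd in (7.6,):
    R2=Rt(-50,hd,-1);step(np.array([.5324,.0965,.36])+.021*R2[:,1],R2,say=hd)
```

```text
t 15.05 tcp [ 0.482  -0.3466  0.3605] F [-0.6  0.2 -1.2] jaw 0.213 q [ 1.    0.41 -0.21  1.97 -1.    0.57  0.2 ]
axes x,y,z: [[0.143, -0.99, 0.007], [0.637, 0.087, -0.766], [0.757, 0.114, 0.643]]
[ 0.46863577 -0.34842082  0.37662558]
7.6 slide [-0.431, 0.092, 0.088] rot [-0.0, 0.7, -0.1] n 11.0 1.0
```

Run:
```python
from mv import *
print(manip.get_state()["joints"])
R2=Rt(-50,-30,-1);step(np.array([.533,.096,.34])+.021*R2[:,1],R2)
```

```text
[ 0.99629195  0.40894554 -0.21371734  1.96582095 -0.99644243  0.5670137
  0.20197788]
 slide [-0.423, 0.106, 0.073] rot [-0.1, 29.5, -24.3] n 11.0 6.0
```

Call:
arm_command:
  slide:
    - [-0.02,0.005,0.003]
    - [-0.055,0.014,0.009]
    - [-0.09,0.022,0.015]
    - [-0.125,0.031,0.021]
    - [-0.16,0.04,0.027]
    - [-0.195,0.049,0.034]
    - [-0.23,0.058,0.04]
    - [-0.265,0.066,0.046]
    - [-0.3,0.075,0.052]
    - [-0.335,0.084,0.058]
    - [-0.37,0.093,0.064]
    - [-0.4,0.1,0.069]
    - [-0.423,0.106,0.073]
    - [-0.423,0.106,0.073]
    - [-0.423,0.106,0.073]
    - [-0.423,0.106,0.073]
    - [-0.423,0.106,0.073]
  rotation:
    - [0,2,-1.6]
    - [0,4,-3.3]
    - [0,7,-5.8]
    - [0,10,-8.2]
    - [0,13,-10.7]
    - [0,16,-13.2]
    - [0,19,-15.6]
    - [0,22,-18.1]
    - [0,25,-20.6]
    - [0,28,-23]
    - [0,29.5,-24.3]
    - [0,29.5,-24.3]
    - [0,29.5,-24.3]
    - [0,29.5,-24.3]
    - [0,29.5,-24.3]
    - [0,29.5,-24.3]
    - [0,29.5,-24.3]
  jaw: [0,0,0,0,0,0,0,0,0,0,0,0,0,0,0,0,0]

```text
clock: 16.47
tcp_pos: [0.5362, -0.0428, 0.3415]
eef_rot: [0.215, -0.37, 0.783, -0.452]
ft_force: [1.1, 0.2, -1.4]
gripper_width: 0.219
```

Run:
```python
from br import *
t=manip.camera("top");sd=manip.camera("side");cv2.imwrite("pics/top6.png",t);cv2.imwrite("pics/side6.png",sd)
s,R=show();g=s["tcp_pos"]-.021*R[:,1];print("g",g.round(4));p=g+[0,0,.04]
print([proj(c,p).round(1) for c in("top","side")],[proj(c,g-[0,0,.13]).round(1) for c in("top","side")])
print("rim",[proj(c,[.533,.096,.072]).round(1) for c in("top","side")])
a=proj("top",p).astype(int);b=proj("side",p).astype(int)
print(brass("top",t,[(a[0]-12,a[1]-12,a[0]+12,a[1]+12)]),brass("side",sd,[(b[0]-14,b[1]-14,b[0]+14,b[1]+20)]))
R2=Rt(-50,-30,-1);step(np.array([.533,.096,.225])+.021*R2[:,1],R2)
```

```text
t 16.57 tcp [ 0.537  -0.0289  0.3372] F [ 0.5  1.2 -1.3] jaw 0.218 q [-1.    0.49  1.06  2.28 -1.    0.05 -1.2 ]
axes x,y,z: [[-0.474, -0.88, 0.009], [0.549, -0.304, -0.779], [0.688, -0.364, 0.627]]
g [ 0.5255 -0.0225  0.3536]
[array([328. , 190.6]), array([348.5,  96.2])] [array([327.3, 200. ]), array([344.6, 165.3])]
rim [array([285.5, 204.1]), array([327.9, 248.2])]
[(array([337.1, 191.8]), array([18, 12,  6,  4, 10], dtype=int32))] [(array([346.36666667,  97.23333333]), array([10, 13,  7,  6, 30], dtype=int32))]
 slide [-0.109, 0.068, -0.118] rot [1.1, 1.6, -0.6] n 5.0 1.0
```

Call:
arm_command:
  slide:
    - [0,0,0]
    - [0,0,0]
    - [0,0,0]
  rotation:
    - [0,0,0]
    - [0,0,0]
    - [0,0,0]
  jaw: [0,0,0]

```text
clock: 16.82
tcp_pos: [0.5354, -0.044, 0.3398]
eef_rot: [0.218, -0.371, 0.782, -0.452]
ft_force: [0.7, -1.6, 0.2]
gripper_width: 0.218
```

Run:
```python
from mv import *
s,R=show();print(s["qvel"].round(2),s["joints"][4:6])
for h in(-30,-10,-50):
  R2=Rt(-50,h,-1);step(np.array([.533,.096,.33])+.021*R2[:,1],R2,say=h)
```

```text
t 16.82 tcp [ 0.5354 -0.044   0.3398] F [ 0.7 -1.6  0.2] jaw 0.218 q [-0.98  0.48  1.06  2.28 -1.    0.04 -1.2 ]
axes x,y,z: [[-0.497, -0.868, 0.005], [0.545, -0.316, -0.777], [0.675, -0.383, 0.63]]
[ 0.03 -0.01 -0.   -0.    0.    0.   -0.  ] [-0.99958376  0.04316694]
-30 slide [-0.12, -0.017, -0.061] rot [0.9, 0.3, 0.1] n 4.0 1.0
-10 slide [-0.125, -0.017, -0.062] rot [1.0, -15.1, 12.8] n 4.0 3.0
-50 slide [-0.116, -0.017, -0.062] rot [0.9, 15.8, -12.6] n 4.0 3.0
```

The arm is stuck in a joint-limit corner (j5 −1.0, j6 0.04). I'll fit a quick kinematic model from the logged poses to choose a heading that has joint room.

```bash
cat > kin.py <<'E'
import numpy as np,itertools
from scipy.spatial.transform import Rotation as Ro
from scipy.optimize import least_squares
D=[([-1.19,.69,-.195,1.566,.157,.902,-.215],[.212,.5872,.2306],[[.34,.94,-.002],[-.001,-.002,-1]]),
([.32,.53,-.37,1.62,.22,1.03,1.86],[.5566,-.0976,.3193],[[-.403,.915,-.001],[-.001,-.001,-1]]),
([.25,.76,-.28,1.84,.35,.59,1.74],[.5572,-.0934,.1318],[[-.408,.913,-.001],[.003,0,-1]]),
([.99,.46,-.94,2.11,-.17,.16,2.37],[.5575,-.0925,.3513],[[-.411,.912,-.002],[.587,.263,-.765]]),
([-.74,.36,.28,2.05,-.76,.07,2.23],[.5869,.2671,.371],[[-.414,.91,0],[.586,.267,-.765]]),
([-1.42,1.07,1.4,1.9,-.95,.59,1.3],[.5893,.2458,.2832],[[.503,.864,.001],[.555,-.322,-.767]]),
([-1.35,1.11,1.1,1.96,-.98,.31,1.21],[.5889,.2546,.1763],[[.502,.865,-.002],[.555,-.324,-.766]]),
([-.09,.88,1.36,1.61,-.85,1.29,.18],[.4813,-.3494,.3297],[[.37,-.925,.085],[-.007,-.094,-.996]]),
([1,.41,-.21,1.97,-1,.57,.2],[.482,-.3466,.3605],[[.143,-.99,.007],[.637,.087,-.766]]),
([-.98,.48,1.06,2.28,-1,.04,-1.2],[.5354,-.044,.3398],[[-.497,-.868,.005],[.545,-.316,-.777]])]
LO=np.array([-3.01,-.46,-1.47,.13,-1,.04,-2.66]);HI=np.array([3.01,2.08,1.51,2.56,4.14,2.09,2.66])
def fk(q,p,s):
    d1,L1,L2,Lt,c0,c7,a1,a2,a3=p
    R=Ro.from_euler("Z",s[0]*q[0]+c0)
    x=np.array([0,0,d1])
    R=R*Ro.from_euler("Y",q[1]);x=x+R.apply([a1,0,L1])
    R=R*Ro.from_euler("ZY",[s[1]*q[2],q[3]]);x=x+R.apply([a2,0,L2])
    R=R*Ro.from_euler("ZY",[s[2]*q[4],q[5]]);x=x+R.apply([a3,0,Lt])
    T=(R*Ro.from_euler("Z",s[3]*q[6]+c7)).as_matrix()
    return x,np.column_stack([T[:,0],T[:,2],-T[:,1]])  # tool x, y(approach), z
def res(p,s):
    r=[]
    for q,x,A in D:
        X,R=fk(np.array(q),p,s);r+=list((X-x)*5)+list(R[:,0]-A[0])+list(R[:,1]-A[1])
    return np.array(r)
def model():
    best=None
    for s in itertools.product((1,-1),repeat=4):
        for c7 in(-1.5,0,1.5,3.1):
            r=least_squares(res,[.3,.45,.4,.25,0,c7,0,0,0],args=(s,))
            if best is None or r.cost<best[0]:best=(r.cost,r.x,s)
    return best
if __name__=="__main__":
    b=model();print(b[0],b[1].round(3).tolist(),b[2]);print(np.abs(res(b[1],b[2])).reshape(len(D),-1).max(1).round(3))
E
python3 kin.py
```

```text
0.04046507794352391 [0.319, 0.565, 0.335, 0.331, -0.06, -3.195, -0.018, -0.02, -0.008] (-1, -1, -1, -1)
[0.062 0.052 0.055 0.084 0.059 0.09  0.079 0.075 0.038 0.05 ]
```

```bash
python3 - <<'E'
s=open('kin.py').read()
s=s.replace("d1,L1,L2,Lt,c0,c7,a1,a2,a3=p","d1,L1,L2,Lt,c0,c7,a1,a2,a3,b1,b2,b3,c3,c5,o2,o4,o6=p")
s=s.replace('R.apply([a1,0,L1])','R.apply([a1,b1,L1])').replace('R.apply([a2,0,L2])','R.apply([a2,b2,L2])').replace('R.apply([a3,0,Lt])','R.apply([a3,b3,Lt])')
s=s.replace('from_euler("Y",q[1])','from_euler("Y",q[1]+o2)').replace('[s[1]*q[2],q[3]]','[s[1]*q[2]+c3,q[3]+o4]').replace('[s[2]*q[4],q[5]]','[s[2]*q[4]+c5,q[5]+o6]')
a=s.index("def model");b=s.index("if __name__")
s=s[:a]+'''def model():
    s=(-1,)*4;r=least_squares(res,[.319,.565,.335,.331,-.06,-3.195]+[0]*11,args=(s,));return r.cost,r.x,s
'''+s[b:]
open('kin.py','w').write(s)
E
python3 kin.py
cat > ik.py <<'E'
from kin import *
_,P,S=model()
def Rt(pitch,az,flip=1):
    p,a=np.radians([pitch,az]);y=np.array([np.cos(p)*np.cos(a),np.cos(p)*np.sin(a),np.sin(p)])
    x=flip*np.array([-np.sin(a),np.cos(a),0]);return np.column_stack([x,y,np.cross(x,y)])
def ik(x,R,q0,w=.02):
    f=lambda q:np.concatenate([(fk(q,P,S)[0]-x)*5,(fk(q,P,S)[1]-R)[:,:2].ravel(),w*(q-q0)])
    r=least_squares(f,np.clip(q0,LO+.06,HI-.06),bounds=(LO+.05,HI-.05));return r.x,np.abs(r.fun[:9]).max()
E
python3 - <<'E'
from ik import *
q=np.array([-.98,.48,1.06,2.28,-1,.04,-1.2])
for flip in(-1,):
  for pit in(-50,):
    for h in range(-120,121,20):
      out=[]
      for z in(.34,.15):
        R=Rt(pit,h,flip);x=np.array([.533,.096,z])+.021*R[:,1]
        b=min((ik(x,R,q0) for q0 in(q,np.array([.3,.5,-.5,2,.5,.5,0]),np.array([-.5,.6,.9,2,-.5,.5,-1]),np.array([.5,.6,-.9,2,1.5,.6,0]))),key=lambda a:a[1]);out.append((round(b[1],3),b[0].round(2).tolist()))
      print(h,out)
E
```

```text
0.0011179241497874495 [0.344, 0.565, 0.342, 0.336, -0.002, -3.153, -0.001, -0.001, -0.002, -0.017, -0.025, -0.0, -0.004, 0.005, -0.005, 0.001, 0.003] (-1, -1, -1, -1)
[0.007 0.015 0.004 0.008 0.014 0.011 0.012 0.011 0.008 0.011]
-120 [(np.float64(0.001), [-0.02, 0.95, -1.07, 1.3, 0.81, 2.04, 1.54]), (np.float64(0.001), [-0.03, 1.17, -0.98, 1.45, 0.92, 1.78, 1.4])]
-100 [(np.float64(0.001), [-0.04, 0.89, -1.09, 1.47, 0.93, 1.95, 1.75]), (np.float64(0.001), [-0.24, 1.0, -0.6, 1.63, 0.89, 1.44, 1.71])]
-80 [(np.float64(0.001), [-0.21, 0.69, -0.72, 1.68, 0.92, 1.57, 2.08]), (np.float64(0.001), [-1.18, 1.39, 1.36, 1.87, -0.84, 0.86, -2.61])]
-60 [(np.float64(0.001), [-1.3, 1.0, 1.46, 1.93, -0.54, 0.73, -2.38]), (np.float64(0.001), [-1.2, 1.22, 1.14, 2.07, -0.95, 0.4, -2.25])]
-40 [(np.float64(0.0), [-1.33, 0.89, 1.44, 2.11, -0.87, 0.45, -1.76]), (np.float64(0.001), [-0.27, 0.88, -0.61, 2.23, 1.64, 1.13, 1.8])]
-20 [(np.float64(0.001), [0.08, 0.49, -0.95, 2.21, 1.48, 0.99, 2.48]), (np.float64(0.001), [-0.29, 0.84, -0.46, 2.41, 2.07, 1.0, 1.73])]
0 [(np.float64(0.083), [-0.9, 0.38, 0.72, 2.
[... 196 characters left out ...]
0.32, 2.13, 1.23, 0.09, -2.61])]
40 [(np.float64(0.01), [0.66, 0.51, -1.02, 2.2, 1.12, 0.09, -2.13]), (np.float64(0.083), [0.72, 1.21, -1.42, 2.28, 1.95, 0.79, -2.61])]
60 [(np.float64(0.0), [0.82, 0.69, -1.23, 2.06, 0.36, 0.33, -1.0]), (np.float64(0.002), [0.79, 1.27, -1.42, 2.22, 1.78, 0.62, -2.14])]
80 [(np.float64(0.0), [0.83, 0.86, -1.37, 1.87, 0.34, 0.68, -0.67]), (np.float64(0.0), [0.7, 1.08, -1.07, 2.03, 0.65, 0.32, -0.75])]
100 [(np.float64(0.0), [0.61, 0.75, -0.94, 1.68, -0.14, 0.97, 0.08]), (np.float64(0.0), [0.7, 1.2, -1.21, 1.82, 0.55, 0.74, -0.37])]
120 [(np.float64(0.0), [0.5, 0.82, -0.9, 1.48, -0.06, 1.27, 0.27]), (np.float64(0.0), [0.48, 1.08, -0.86, 1.62, 0.11, 0.95, 0.3])]
```

```bash
cat > sim.py <<'E'
from ik import *
def run(q,way,n=25,v=1):
    # way: list of (gx,gy,gz,pitch,head)
    emax=0
    for a,b in zip(way[:-1],way[1:]):
        for t in np.linspace(0,1,n)[1:]:
            c=(1-t)*np.array(a)+t*np.array(b);R=Rt(c[3],c[4],-1)
            q,e=ik(c[:3]+.021*R[:,1],R,q,.005);emax=max(emax,e)
        if v:print(b,q.round(2).tolist(),"err",round(emax,3))
    return q
E
python3 - <<'E'
from sim import *
q=np.array([-.98,.48,1.06,2.28,-1,.04,-1.2]);c=(.524,-.037,.356,-51,-30)
print("A");run(q,[c,(.533,.0,.36,-50,100),(.533,.096,.34,-50,100),(.533,.096,.15,-50,100)])
print("B");run(q,[c,(.5,-.25,.37,-50,7.6),(.52,-.2,.37,-50,100),(.533,.096,.34,-50,100),(.533,.096,.15,-50,100)])
print("C");run(q,[c,(.56,-.0,.37,-50,-60),(.533,.096,.34,-50,-60),(.533,.096,.15,-50,-60)])
print("D");run(q,[c,(.55,-.0,.40,-75,-30),(.55,.05,.4,-75,100),(.533,.096,.34,-50,100),(.533,.096,.15,-50,100)])
E
```

```text
A
(0.533, 0.0, 0.36, -50, 100) [0.67, 0.7, -0.74, 1.58, -0.25, 1.17, 0.3] err 0.067
(0.533, 0.096, 0.34, -50, 100) [0.53, 0.7, -0.76, 1.68, -0.29, 0.99, 0.23] err 0.067
(0.533, 0.096, 0.15, -50, 100) [0.49, 0.98, -0.7, 1.82, -0.21, 0.63, 0.35] err 0.067
B
(0.5, -0.25, 0.37, -50, 7.6) [1.1, 0.4, -0.66, 2.1, -0.86, 0.24, -0.1] err 0.06
(0.52, -0.2, 0.37, -50, 100) [0.9, 0.81, -0.74, 1.29, -0.11, 1.51, 0.45] err 0.06
(0.533, 0.096, 0.34, -50, 100) [0.55, 0.71, -0.8, 1.68, -0.25, 0.98, 0.19] err 0.06
(0.533, 0.096, 0.15, -50, 100) [0.5, 0.99, -0.73, 1.82, -0.17, 0.62, 0.31] err 0.06
C
(0.56, -0.0, 0.37, -50, -60) [-1.13, 0.91, 1.46, 1.94, -0.56, 0.64, -2.2] err 0.006
(0.533, 0.096, 0.34, -50, -60) [-1.3, 1.0, 1.46, 1.93, -0.54, 0.73, -2.38] err 0.006
(0.533, 0.096, 0.15, -50, -60) [-1.18, 1.18, 1.08, 2.07, -0.82, 0.35, -2.37] err 0.006
D
(0.55, -0.0, 0.4, -75, -30) [-0.9, 0.63, 1.31, 1.8, -0.67, 0.97, -1.48] err 0.0
(0.55, 0.05, 0.4, -75, 100) [-0.3, 0.5, 0.46, 1.56, -0.49, 1.25, 0.47] err 0.0
(0.533, 0.096, 0.34, -50, 100) [-0.06, 0.62, 0.27, 1.71, -0.84, 1.28, 0.8] err 0.0
(0.533, 0.096, 0.15, -50, 100) [0.07, 0.89, 0.06, 1.84, -0.95, 0.92, 1.07] err 0.0
```

Run:
```python
from mv import *
R=Rt(-75,-30,-1);step(np.array([.55,0,.40])+.021*R[:,1],R)
R3=Rt(-75,99,-1);b=(np.array([.55,0,.40])+.021*R[:,1],R);step(np.array([.55,.05,.40])+.021*R3[:,1],R3,b)
```

```text
slide [-0.045, -0.034, 0.022] rot [-24.1, 0.3, 0.2] n 2.0 4.0
 slide [-0.048, -0.009, -0.033] rot [-0.0, -124.6, 33.4] n 2.0 19.0
```

Call:
arm_command:
  slide:
    - [-0.015,-0.012,0.008]
    - [-0.03,-0.024,0.016]
    - [-0.045,-0.034,0.022]
    - [-0.045,-0.034,0.022]
    - [-0.045,-0.034,0.022]
    - [-0.045,-0.034,0.022]
  rotation:
    - [-6,0,0]
    - [-12,0,0]
    - [-18,0,0]
    - [-24,0,0]
    - [-24,0,0]
    - [-24,0,0]
  jaw: [0,0,0,0,0,0]

```text
clock: 17.32
tcp_pos: [0.5569, -0.0045, 0.3825]
eef_rot: [0.306, -0.525, 0.688, -0.396]
ft_force: [0.3, -0.4, 0.2]
gripper_width: 0.212
```

Call:
arm_command:
  slide:
    - [-0.003,0,-0.002]
    - [-0.006,-0.001,-0.004]
    - [-0.009,-0.002,-0.006]
    - [-0.012,-0.002,-0.008]
    - [-0.015,-0.003,-0.01]
    - [-0.018,-0.003,-0.012]
    - [-0.021,-0.004,-0.014]
    - [-0.024,-0.004,-0.016]
    - [-0.027,-0.005,-0.018]
    - [-0.03,-0.005,-0.02]
    - [-0.033,-0.006,-0.022]
    - [-0.036,-0.007,-0.024]
    - [-0.039,-0.007,-0.026]
    - [-0.042,-0.008,-0.028]
    - [-0.045,-0.008,-0.03]
    - [-0.048,-0.009,-0.033]
    - [-0.048,-0.009,-0.033]
    - [-0.048,-0.009,-0.033]
    - [-0.048,-0.009,-0.033]
    - [-0.048,-0.009,-0.033]
  rotation:
    - [0,-6.8,1.8]
    - [0,-13.6,3.6]
    - [0,-20.4,5.5]
    - [0,-27.2,7.3]
    - [0,-34,9.1]
    - [0,-40.8,10.9]
    - [0,-47.6,12.8]
    - [0,-54.4,14.6]
    - [0,-61.2,16.4]
    - [0,-68,18.2]
    - [0,-74.8,20]
    - [0,-81.6,21.9]
    - [0,-88.4,23.7]
    - [0,-95.2,25.5]
    - [0,-102,27.3]
    - [0,-108.8,29.2]
    - [0,-115.6,31]
    - [0,-122,32.7]
    - [0,-124.6,33.4]
    - [0,-124.6,33.4]
  jaw: [0,0,0,0,0,0,0,0,0,0,0,0,0,0,0,0,0,0,0,0]

```text
clock: 18.98
tcp_pos: [0.5491, 0.055, 0.3799]
eef_rot: [-0.609, -0.048, 0.064, 0.789]
ft_force: [-0.3, 0.8, 0.2]
gripper_width: 0.214
```

Run:
```python
from mv import *
s,R=show()
R3=Rt(-50,99,-1);step(np.array([.533,.096,.33])+.021*R3[:,1],R3)
```

```text
t 18.98 tcp [0.5491 0.055  0.3799] F [-0.3  0.8  0.2] jaw 0.214 q [-0.33  0.5   0.5   1.57 -0.51  1.25  0.48]
axes x,y,z: [[0.987, 0.159, -0.001], [-0.042, 0.251, -0.967], [-0.154, 0.955, 0.254]]
 slide [-0.009, 0.078, 0.038] rot [25.3, 0.1, -0.1] n 3.0 4.0
```

Call:
arm_command:
  slide:
    - [-0.002,0.015,0.008]
    - [-0.004,0.03,0.015]
    - [-0.006,0.05,0.025]
    - [-0.009,0.065,0.032]
    - [-0.009,0.078,0.038]
    - [-0.009,0.078,0.038]
    - [-0.009,0.078,0.038]
    - [-0.009,0.078,0.038]
  rotation:
    - [6,0,0]
    - [12,0,0]
    - [18,0,0]
    - [25.2,0,0]
    - [25.2,0,0]
    - [25.2,0,0]
    - [25.2,0,0]
    - [25.2,0,0]
  jaw: [0,0,0,0,0,0,0,0]

```text
clock: 19.65
tcp_pos: [0.5309, 0.1117, 0.3149]
eef_rot: [-0.422, -0.034, 0.074, 0.903]
ft_force: [0.2, -0.4, 0.3]
gripper_width: 0.215
```

Run:
```python
from br import *
t=manip.camera("top");sd=manip.camera("side");cv2.imwrite("pics/top6.png",t);cv2.imwrite("pics/side6.png",sd)
s,R=show();g=s["tcp_pos"]-.021*R[:,1];print("g",g.round(4));p=g+[0,0,.04]
print([proj(c,p).round(1) for c in("top","side")],[proj(c,g-[0,0,.13]).round(1) for c in("top","side")])
print("rim",[proj(c,[.533,.096,.072]).round(1) for c in("top","side")])
a=proj("top",p).astype(int);b=proj("side",p).astype(int)
print(brass("top",t,[(a[0]-12,a[1]-12,a[0]+12,a[1]+12)]),brass("side",sd,[(b[0]-14,b[1]-14,b[0]+14,b[1]+20)]))
A=cv2.resize(t[150:240,250:330],None,fx=4,fy=4,interpolation=cv2.INTER_CUBIC);B=cv2.resize(sd[100:280,280:380],None,fx=3.5,fy=3.5,interpolation=cv2.INTER_CUBIC)
c=np.zeros((630,680,3),np.uint8);c[:360,:320]=A;c[:630,325:675]=B;cv2.imwrite("pics/p6.png",c[:600])
for z in(.235,.215):
  R3=Rt(-50,99,-1);step(np.array([.533,.096,z])+.021*R3[:,1],R3)
```

```text
t 19.75 tcp [0.5309 0.1123 0.3151] F [ 0.1  0.2 -0.4] jaw 0.213 q [-0.08  0.63  0.3   1.73 -0.87  1.26  0.83]
axes x,y,z: [[0.987, 0.163, 0.0], [-0.104, 0.632, -0.768], [-0.125, 0.757, 0.641]]
g [0.5331 0.0991 0.3312]
[array([275.1, 189.1]), array([330.8, 136.3])] [array([280.9, 198.4]), array([328.8, 206.3])]
rim [array([285.5, 204.1]), array([327.9, 248.2])]
[(array([274.66666667, 192.        ]), array([ 9, 14,  6,  3, 12], dtype=int32))] [(array([330.29787234, 140.75531915]), array([11, 12,  9, 14, 94], dtype=int32))]
 slide [-0.0, 0.072, -0.064] rot [0.2, 0.3, -0.2] n 3.0 1.0
 slide [-0.0, 0.087, -0.077] rot [0.2, 0.3, -0.2] n 3.0 1.0
```

View pics/p6.png

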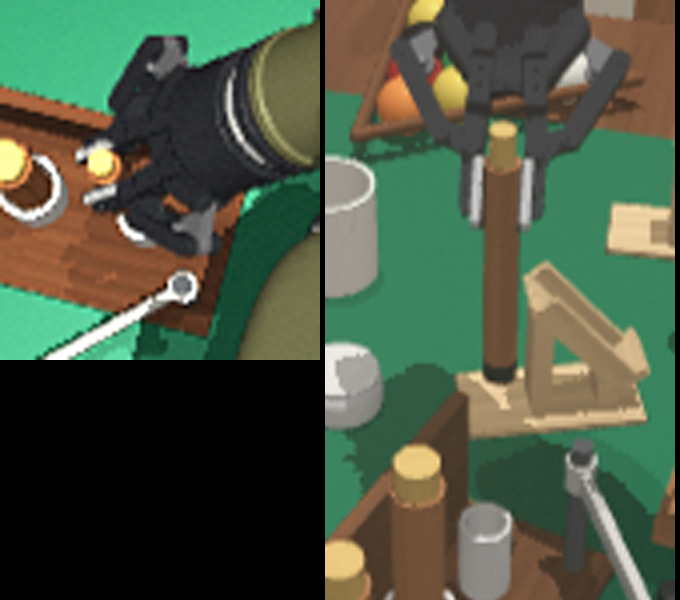

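The slim rod hangs upright over the slim cup. Side half: collar (503,130), foot (498,373), cup rim (485,524). Both views say the rod must go about 3.5 mm further in +x relative to the cup. I'll lower to just above the rim and verify numerically.

Run:
```python
from mv import *
R3=Rt(-50,99,-1);step(np.array([.5365,.096,.222])+.021*R3[:,1],R3)
```

```text
slide [0.003, 0.082, -0.073] rot [0.2, 0.3, -0.2] n 3.0 1.0
```

Call:
arm_command:
  slide:
    - [0.001,0.015,-0.013]
    - [0.002,0.03,-0.027]
    - [0.003,0.045,-0.04]
    - [0.003,0.06,-0.053]
    - [0.003,0.073,-0.065]
    - [0.003,0.082,-0.073]
    - [0.003,0.082,-0.073]
    - [0.003,0.082,-0.073]
  rotation:
    - [0,0,0]
    - [0,0,0]
    - [0,0,0]
    - [0,0,0]
    - [0,0,0]
    - [0,0,0]
    - [0,0,0]
    - [0,0,0]
  jaw: [0,0,0,0,0,0,0,0]

```text
clock: 20.42
tcp_pos: [0.5336, 0.1098, 0.2044]
eef_rot: [-0.422, -0.034, 0.075, 0.903]
ft_force: [0.1, -0.2, -0.6]
gripper_width: 0.218
```

Run:
```python
from br import *
t=manip.camera("top");sd=manip.camera("side");cv2.imwrite("pics/top7.png",t);cv2.imwrite("pics/side7.png",sd)
s,R=show();g=s["tcp_pos"]-.021*R[:,1];print("g",g.round(4));p=g+[0,0,.04]
print([proj(c,p).round(1) for c in("top","side")],[proj(c,g-[0,0,.13]).round(1) for c in("top","side")])
A=cv2.resize(t[165:235,255:315],None,fx=5,fy=5,interpolation=cv2.INTER_CUBIC);B=cv2.resize(sd[170:290,290:370],None,fx=5,fy=5,interpolation=cv2.INTER_CUBIC)
c=np.zeros((600,700,3),np.uint8);c[:350,:300]=A;c[:,300:]=B;cv2.imwrite("pics/p7.png",c)
```

```text
t 20.52 tcp [0.5341 0.1097 0.2051] F [ 0.6  0.  -0.8] jaw 0.216 q [-0.02  0.78  0.2   1.81 -0.95  1.08  1.  ]
axes x,y,z: [[0.987, 0.163, -0.001], [-0.105, 0.633, -0.767], [-0.125, 0.757, 0.641]]
g [0.5363 0.0964 0.2212]
[array([280.1, 194.1]), array([328.2, 182.6])] [array([284.9, 202.2]), array([326.6, 242.2])]
```

View pics/p7.png

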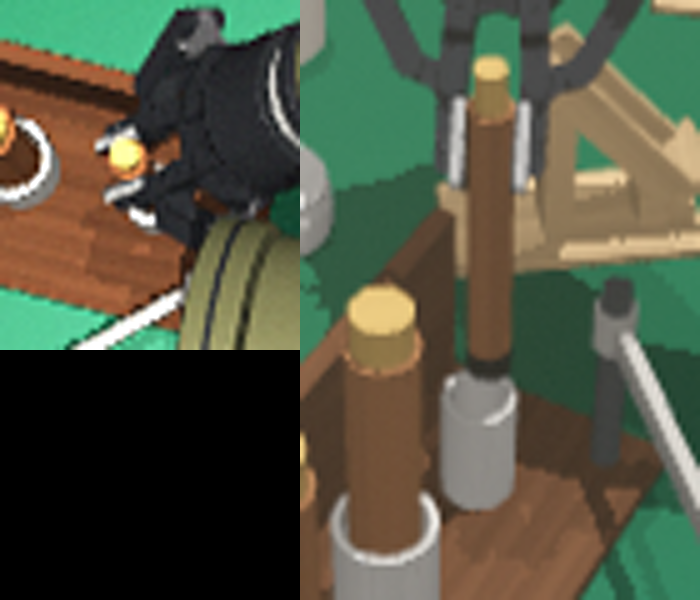

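The foot (488,365) is about 1.7 px right of the rim centre (479,398). I'll shift +3 mm in x and −1 mm in y, then lower to just past the rim.

Call:
arm_command:
  slide:
    - [0.0028,-0.001,-0.001]
    - [0.0028,-0.001,-0.001]
    - [0.0028,0.003,-0.004]
    - [0.0028,0.007,-0.008]
    - [0.0028,0.011,-0.011]
    - [0.0028,0.015,-0.014]
    - [0.0028,0.019,-0.018]
    - [0.0028,0.019,-0.018]
  rotation:
    - [0,0,0]
    - [0,0,0]
    - [0,0,0]
    - [0,0,0]
    - [0,0,0]
    - [0,0,0]
    - [0,0,0]
    - [0,0,0]
  jaw: [0,0,0,0,0,0,0,0]

```text
clock: 21.18
tcp_pos: [0.5359, 0.1085, 0.1765]
eef_rot: [-0.422, -0.033, 0.075, 0.903]
ft_force: [1.2, 0.6, -1.2]
gripper_width: 0.22
```

Call:
arm_command:
  slide:
    - [0,0.003,-0.003]
    - [0,0.006,-0.005]
    - [0,0.009,-0.008]
    - [0,0.012,-0.01]
  rotation:
    - [0,0,0]
    - [0,0,0]
    - [0,0,0]
    - [0,0,0]
  jaw: [0,0,0,0]

```text
clock: 21.52
tcp_pos: [0.5362, 0.1084, 0.1616]
eef_rot: [-0.422, -0.033, 0.075, 0.903]
ft_force: [-0.4, -0.3, 0.3]
gripper_width: 0.217
```

It's in the cup without contact. I'll continue.

Call:
arm_command:
  slide:
    - [0,0.004,-0.003]
    - [0,0.008,-0.006]
    - [0,0.012,-0.01]
    - [0,0.016,-0.013]
    - [0,0.018,-0.015]
    - [0,0.019,-0.016]
  rotation:
    - [0,0,0]
    - [0,0,0]
    - [0,0,0]
    - [0,0,0]
    - [0,0,0]
    - [0,0,0]
  jaw: [0,0,0,0,0,0]

```text
clock: 22.02
tcp_pos: [0.536, 0.1085, 0.1367]
eef_rot: [-0.422, -0.033, 0.075, 0.903]
ft_force: [0.1, 0.4, -0.8]
gripper_width: 0.214
```

Call:
arm_command:
  slide:
    - [0,0.001,-0.001]
    - [0,0.002,-0.0015]
    - [0,0.003,-0.0025]
    - [0,0.003,-0.0025]
  rotation:
    - [0,0,0]
    - [0,0,0]
    - [0,0,0]
    - [0,0,0]
  jaw: [0,0,0,0]

```text
clock: 22.35
tcp_pos: [0.5361, 0.1085, 0.1333]
eef_rot: [-0.422, -0.033, 0.075, 0.903]
ft_force: [0.5, -0.0, -0.0]
gripper_width: 0.213
```

Call:
arm_command:
  slide:
    - [0,0.001,-0.001]
    - [0,0.002,-0.0015]
    - [0,0.003,-0.0025]
    - [0,0.003,-0.0025]
  rotation:
    - [0,0,0]
    - [0,0,0]
    - [0,0,0]
    - [0,0,0]
  jaw: [0,0,0,0]

```text
clock: 22.68
tcp_pos: [0.5364, 0.1094, 0.1319]
eef_rot: [-0.42, -0.034, 0.075, 0.904]
ft_force: [-1.9, -3.9, 14.0]
gripper_width: 0.217
```

The foot has reached the floor at the expected height. I'll relax, open and retreat.

Call:
arm_command:
  slide:
    - [0,-0.0015,0.0013]
    - [0,-0.0015,0.0013]
    - [0,-0.0015,0.0013]
    - [0,-0.0015,0.0013]
    - [0,-0.0015,0.0013]
    - [0,-0.0015,0.0013]
  rotation:
    - [0,0,0]
    - [0,0,0]
    - [0,0,0]
    - [0,0,0]
    - [0,0,0]
    - [0,0,0]
  jaw: [0,0.5,0.5,0.5,0.5,0.5]

```text
clock: 23.18
tcp_pos: [0.536, 0.1086, 0.1312]
eef_rot: [-0.422, -0.033, 0.075, 0.903]
ft_force: [0.3, 0.4, -0.1]
gripper_width: 0.501
```

Call:
arm_command:
  slide:
    - [0,-0.01,0]
    - [0,-0.03,0]
    - [0,-0.06,0]
    - [0,-0.09,0]
    - [0,-0.12,0]
    - [0,-0.16,0]
    - [0,-0.2,0]
    - [0,-0.22,0]
    - [0,-0.22,0]
    - [0,-0.22,0]
  rotation:
    - [0,0,0]
    - [0,0,0]
    - [0,0,0]
    - [0,0,0]
    - [0,0,0]
    - [0,0,0]
    - [0,0,0]
    - [0,0,0]
    - [0,0,0]
    - [0,0,0]
  jaw: [0.5,0.5,0.5,0.5,0.5,0.5,0.5,0.5,0.5,0.5]

```text
clock: 24.02
tcp_pos: [0.5598, -0.0319, 0.3008]
eef_rot: [-0.423, -0.034, 0.074, 0.903]
ft_force: [1.5, 0.4, -1.0]
gripper_width: 0.497
```

Run:
```python
from br import *
t=manip.camera("top");sd=manip.camera("side");cv2.imwrite("pics/top8.png",t);cv2.imwrite("pics/side8.png",sd)
s,R=show()
print(brass("top",t,[(205,165,234,195),(238,175,264,205),(270,185,295,208)]),brass("side",sd,[(265,240,300,290),(296,222,318,248),(318,190,340,220)]))
print("slim pred",[proj(c,[.535,.096,.188]).round(1) for c in("top","side")])
gr=sd[60:300,200:440];cv2.imwrite("pics/p8.png",cv2.resize(sd[150:350,240:400],None,fx=3,fy=3,interpolation=cv2.INTER_CUBIC))
```

```text
t 24.12 tcp [ 0.5588 -0.0293  0.2995] F [-0.5  0.4  0.3] jaw 0.499 q [ 0.2   0.73  0.21  1.53 -0.73  1.39  0.87]
axes x,y,z: [[0.986, 0.165, -0.005], [-0.11, 0.634, -0.766], [-0.123, 0.756, 0.643]]
[(array([219.73333333, 182.41666667]), array([10, 13, 10, 10, 60], dtype=int32)), (array([251.06896552, 189.4137931 ]), array([ 8, 10, 10, 10, 29], dtype=int32)), (array([282.5       , 197.64285714]), array([10, 10,  6,  6, 14], dtype=int32))] [(array([283.66666667, 262.58447489]), array([ 11,  14,  15,  18, 219], dtype=int32)), (array([305.83937824, 234.66321244]), array([  3,   5,  14,  17, 193], dtype=int32)), (array([330.       , 211.3880597]), array([  0,   9,  22,  21, 201], dtype=int32))]
slim pred [array([282.5, 198.3]), array([328.1, 210. ])]
```

View pics/p8.png

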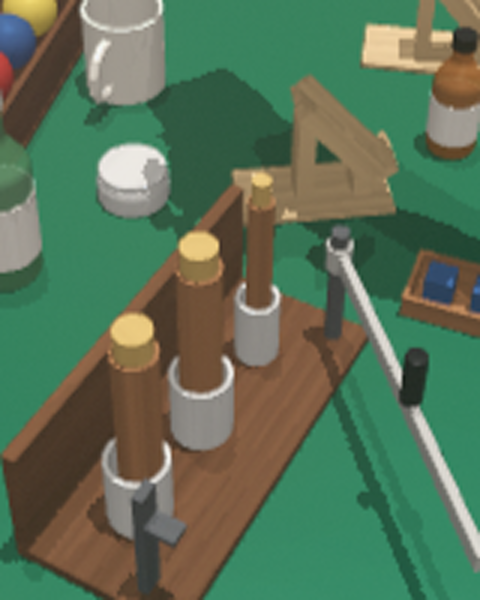

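All three rods stand in their cups (tops at crop (133,330), (200,250) and (262,188)). The open bar's peg is at (414,375). Next I'll plan pinching the peg and swinging it, checking joint room first.

Run:
```python
from ik import *
def run(q,way,flip,n=15):
    em=0
    for a,b in zip(way[:-1],way[1:]):
        for t in np.linspace(0,1,n)[1:]:
            c=(1-t)*np.array(a)+t*np.array(b);R=Rt(c[3],c[4],flip);q,e=ik(c[:3]+.02*R[:,1],R,q,.005);em=max(em,e)
        print(flip,b,q.round(2).tolist(),round(em,3))
    return q
H=np.array([.4773,.0626])
pt=lambda a:tuple((H+.15*np.array([np.cos(np.radians(a)),np.sin(np.radians(a))])).round(4))
A=pt(118);B=pt(75.1);print(A,B)
q=np.array([.2,.73,.21,1.53,-.73,1.39,.87]);c=(.561,-.042,.315,-50,99)
for hd in(-15,):
  q1=run(q,[c,(.5,.0,.33,-90,99)],-1)
  run(q1,[(.5,0,.33,-90,-81),(*A,.3,-90,hd),(*A,.14,-80,hd),(*pt(96),.14,-70,hd),(*B,.14,-65,hd),(*B,.3,-65,hd)],1)
  run(q,[c,(.5,.0,.33,-80,99),(*A,.3,-80,hd),(*A,.14,-80,hd),(*pt(96),.14,-70,hd),(*B,.14,-65,hd),(*B,.3,-65,hd)],-1)
```

```text
(np.float64(0.4069), np.float64(0.195)) (np.float64(0.5159), np.float64(0.2076))
-1 (0.5, 0.0, 0.33, -90, 99) [-0.42, 0.47, 0.51, 1.84, -0.28, 0.91, 0.37] 0.0
1 (np.float64(0.4069), np.float64(0.195), 0.3, -90, -15) [-0.66, 0.4, 0.16, 2.01, -0.09, 0.74, 0.86] 0.0
1 (np.float64(0.4069), np.float64(0.195), 0.14, -80, -15) [-0.69, 0.68, 0.09, 2.31, 0.94, 0.09, -0.25] 0.001
1 (np.float64(0.4616), np.float64(0.2118), 0.14, -70, -15) [-0.72, 0.71, 0.04, 2.26, 1.71, 0.25, -1.06] 0.001
1 (np.float64(0.5159), np.float64(0.2076), 0.14, -65, -15) [-0.68, 0.75, 0.04, 2.19, 1.78, 0.31, -1.09] 0.001
1 (np.float64(0.5159), np.float64(0.2076), 0.3, -65, -15) [-0.53, 0.45, -0.18, 2.03, 0.86, 0.57, -0.09] 0.001
-1 (0.5, 0.0, 0.33, -80, 99) [-0.25, 0.47, 0.41, 1.82, -0.42, 0.98, 0.54] 0.0
-1 (np.float64(0.4069), np.float64(0.195), 0.3, -80, -15) [-1.35, 0.63, 1.22, 2.14, -0.77, 0.74, -1.51] 0.0
-1 (np.float64(0.4069), np.float64(0.195), 0.14, -80, -15) [-0.84, 0.7, 0.32, 2.3, -0.95, 0.09, -1.49] 0.006
-1 (np.float64(0.4616), np.float64(0.2118), 0.14, -70, -15) [-0.97, 0.77, 0.48, 2.21, -0.95, 0.09, -1.53] 0.05
-1 (np.float64(0.5159), np.float64(0.2076), 0.14, -65, -15) [-0.96, 0.81, 0.53, 2.12, -0.95, 0.09, -1.51] 0.063
-1 (np.float64(0.5159), np.float64(0.2076), 0.3, -65, -15) [-1.27, 0.67, 1.05, 2.06, -0.74, 0.44, -1.62] 0.063
```

```bash
cat > runp.py <<'E'
from ik import *
def run(q,way,flip,n=15,v=1):
    em=0
    for a,b in zip(way[:-1],way[1:]):
        for t in np.linspace(0,1,n)[1:]:
            c=(1-t)*np.array(a)+t*np.array(b);R=Rt(c[3],c[4],flip);q,e=ik(c[:3]+.02*R[:,1],R,q,.005);em=max(em,e)
        if v:print(flip,np.round(b,3).tolist(),q.round(2).tolist(),round(em,3))
    return q
H=np.array([.4773,.0626])
pt=lambda a:tuple((H+.15*np.array([np.cos(np.radians(a)),np.sin(np.radians(a))])).round(4))
E
python3 - <<'E'
from runp import *
A=pt(118);B=pt(75.1);q1=np.array([-0.42, 0.47, 0.51, 1.84, -0.28, 0.91, 0.37])
for hd in(-75,-60,-45):
  run(q1,[(.5,0,.33,-90,-81),(*A,.3,-90,hd),(*A,.14,-75,hd),(*pt(96),.14,-70,hd),(*B,.14,-65,hd),(*B,.3,-65,hd)],1)
E
```

```text
1 [0.407, 0.195, 0.3, -90.0, -75.0] [-0.87, 0.43, 0.48, 2.02, -0.28, 0.76, 0.03] 0.0
1 [0.407, 0.195, 0.14, -75.0, -75.0] [-1.01, 0.79, 0.51, 2.15, -0.28, 0.39, -0.09] 0.0
1 [0.462, 0.212, 0.14, -70.0, -75.0] [-1.05, 0.87, 0.6, 1.97, -0.23, 0.54, -0.14] 0.0
1 [0.516, 0.208, 0.14, -65.0, -75.0] [-1.04, 0.95, 0.67, 1.82, -0.19, 0.64, -0.16] 0.0
1 [0.516, 0.208, 0.3, -65.0, -75.0] [-1.11, 0.74, 0.79, 1.69, -0.08, 0.97, -0.14] 0.0
1 [0.407, 0.195, 0.3, -90.0, -60.0] [-0.82, 0.42, 0.4, 2.01, -0.23, 0.75, 0.24] 0.0
1 [0.407, 0.195, 0.14, -75.0, -60.0] [-1.01, 0.77, 0.47, 2.21, -0.21, 0.27, 0.08] 0.0
1 [0.462, 0.212, 0.14, -70.0, -60.0] [-1.06, 0.84, 0.57, 2.05, -0.18, 0.39, 0.04] 0.0
1 [0.516, 0.208, 0.14, -65.0, -60.0] [-1.06, 0.92, 0.65, 1.92, -0.14, 0.46, 0.03] 0.0
1 [0.516, 0.208, 0.3, -65.0, -60.0] [-1.14, 0.69, 0.78, 1.79, -0.04, 0.81, 0.06] 0.0
1 [0.407, 0.195, 0.3, -90.0, -45.0] [-0.76, 0.41, 0.32, 2.01, -0.18, 0.74, 0.44] 0.0
1 [0.407, 0.195, 0.14, -75.0, -45.0] [-0.99, 0.75, 0.42, 2.27, -0.15, 0.15, 0.27] 0.0
1 [0.462, 0.212, 0.14, -70.0, -45.0] [-1.05, 0.82, 0.53, 2.13, -0.14, 0.23, 0.24] 0.0
1 [0.516, 0.208, 0.14, -65.0, -45.0] [-1.06, 0.89, 0.61, 2.03, -0.11, 0.27, 0.24] 0.0
1 [0.516, 0.208, 0.3, -65.0, -45.0] [-1.16, 0.64, 0.77, 1.89, -0.01, 0.64, 0.27] 0.0
```

Run:
```python
from mv import *
s,R0=show();R=Rt(-70,-60,1);A=np.array([.408,.193,.30]);step(A+.02*R[:,1],R)
print("down",(R.T@[0,0,-.162]).round(3))
for uv in((247.5,247),(247.2,247.5)):print(plane("top",uv,.153))
```

```text
t 24.12 tcp [ 0.5588 -0.0293  0.2995] F [-0.5  0.4  0.3] jaw 0.499 q [ 0.2   0.73  0.21  1.53 -0.73  1.39  0.87]
axes x,y,z: [[0.986, 0.165, -0.005], [-0.11, 0.634, -0.766], [-0.123, 0.756, 0.643]]
 slide [-0.11, 0.167, 0.17] rot [-59.4, -21.2, 3.5] n 7.0 9.0
down [0.    0.152 0.055]
[0.40827298 0.19187963 0.153     ]
[0.40694244 0.1926652  0.153     ]
```

Call:
arm_command:
  slide:
    - [-0.005,0.0,0.01]
    - [-0.02,0.02,0.025]
    - [-0.04,0.045,0.05]
    - [-0.055,0.07,0.075]
    - [-0.07,0.095,0.1]
    - [-0.085,0.12,0.125]
    - [-0.1,0.145,0.15]
    - [-0.11,0.167,0.17]
    - [-0.11,0.167,0.17]
    - [-0.11,0.167,0.17]
    - [-0.11,0.167,0.17]
    - [-0.11,0.167,0.17]
    - [-0.11,0.167,0.17]
    - [-0.11,0.167,0.17]
  rotation:
    - [-6,-2,0.4]
    - [-12,-4,0.7]
    - [-18,-6.4,1]
    - [-24,-8.6,1.4]
    - [-30,-10.7,1.8]
    - [-36,-12.8,2.1]
    - [-42,-15,2.5]
    - [-48,-17,2.8]
    - [-54,-19.3,3.2]
    - [-59.4,-21.2,3.5]
    - [-59.4,-21.2,3.5]
    - [-59.4,-21.2,3.5]
    - [-59.4,-21.2,3.5]
    - [-59.4,-21.2,3.5]
  jaw: [0.5,0.5,0.5,0.5,0.5,0.5,0.5,0.5,0.5,0.5,0.5,0.5,0.5,0.5]

```text
clock: 25.28
tcp_pos: [0.4117, 0.1846, 0.2812]
eef_rot: [0.792, 0.211, -0.148, -0.554]
ft_force: [0.5, -0.7, -0.1]
gripper_width: 0.504
```

Run:
```python
from mv import *
s,R0=show();R=Rt(-70,-60,1)
for z in(.20,.138):step(np.array([.408,.193,z])+.02*R[:,1],R)
```

```text
t 25.28 tcp [0.4117 0.1846 0.2812] F [ 0.5 -0.7 -0.1] jaw 0.504 q [-1.21  0.5   0.67  2.04  0.07  0.72 -0.13]
axes x,y,z: [[0.868, 0.497, -0.001], [0.17, -0.298, -0.939], [-0.467, 0.815, -0.343]]
 slide [0.001, 0.093, 0.036] rot [0.1, -0.1, -0.1] n 3.0 1.0
 slide [0.001, 0.151, 0.058] rot [0.1, -0.1, -0.1] n 4.0 1.0
```

Call:
arm_command:
  slide:
    - [0,0.03,0.012]
    - [0,0.06,0.023]
    - [0,0.09,0.035]
    - [0.001,0.115,0.044]
    - [0.001,0.135,0.052]
    - [0.001,0.15,0.057]
    - [0.001,0.15,0.057]
  rotation:
    - [0,0,0]
    - [0,0,0]
    - [0,0,0]
    - [0,0,0]
    - [0,0,0]
    - [0,0,0]
    - [0,0,0]
  jaw: [0.5,0.5,0.5,0.5,0.5,0.5,0.5]

```text
clock: 25.87
tcp_pos: [0.412, 0.185, 0.1193]
eef_rot: [0.793, 0.208, -0.148, -0.553]
ft_force: [-0.8, -0.5, 0.3]
gripper_width: 0.501
```

Call:
arm_command:
  slide:
    - [0,0,0]
    - [0,0,0]
    - [0,0,0]
    - [0,0,0]
    - [0,0,0]
    - [0,0,0]
  rotation:
    - [0,0,0]
    - [0,0,0]
    - [0,0,0]
    - [0,0,0]
    - [0,0,0]
    - [0,0,0]
  jaw: [0.1,0.1,0.1,0.1,0.1,0.1]

```text
clock: 26.37
tcp_pos: [0.4132, 0.1871, 0.1223]
eef_rot: [0.792, 0.212, -0.146, -0.553]
ft_force: [1.0, -3.0, 8.0]
gripper_width: 0.169
```

Run:
```python
from mv import *
s,R=show();g=s["tcp_pos"]-.02*R[:,1];print("g",g.round(4))
H=np.array([.4773,.0626]);d=g[:2]-H;print("r",np.linalg.norm(d),"az",np.degrees(np.arctan2(d[1],d[0])))
a0=np.arctan2(d[1],d[0]);r=.15
for a in np.radians([112,106,100,94,88,82,78,75,73]):
    p=np.append(H+r*np.array([np.cos(a),np.sin(a)]),g[2]);print(np.degrees(a).round(0),(R.T@(p-g)).round(4).tolist())
```

```text
t 26.37 tcp [0.4132 0.1871 0.1223] F [ 1. -3.  8.] jaw 0.169 q [-1.08  0.8   0.51  2.2  -0.04  0.28 -0.14]
axes x,y,z: [[0.868, 0.497, 0.002], [0.174, -0.298, -0.939], [-0.466, 0.815, -0.345]]
g [0.4098 0.1931 0.1411]
r 0.14690337937855702 az 117.36401738524444
112.0 [0.0141, -0.0006, 0.0017]
106.0 [0.0295, 0.0005, -0.001]
100.0 [0.0446, 0.0021, -0.0053]
94.0 [0.059, 0.0042, -0.011]
88.0 [0.0728, 0.0068, -0.0181]
82.0 [0.0857, 0.01, -0.0265]
78.0 [0.0937, 0.0123, -0.0328]
75.0 [0.0994, 0.0142, -0.0378]
73.0 [0.1031, 0.0155, -0.0413]
```

The peg is pinched. I'll swing it along the arc.

Call:
arm_command:
  slide:
    - [0.007,0,0.001]
    - [0.014,-0.0005,0.0015]
    - [0.022,0,0.0005]
    - [0.0295,0.0005,-0.001]
    - [0.037,0.0012,-0.003]
    - [0.0446,0.002,-0.0053]
    - [0.052,0.003,-0.008]
    - [0.059,0.004,-0.011]
    - [0.066,0.0055,-0.0145]
    - [0.0728,0.007,-0.018]
    - [0.079,0.0085,-0.022]
    - [0.0857,0.01,-0.0265]
    - [0.09,0.011,-0.03]
    - [0.0937,0.0123,-0.0328]
    - [0.0937,0.0123,-0.0328]
  rotation:
    - [0,0,0]
    - [0,0,0]
    - [0,0,0]
    - [0,0,0]
    - [0,0,0]
    - [0,0,0]
    - [0,0,0]
    - [0,0,0]
    - [0,0,0]
    - [0,0,0]
    - [0,0,0]
    - [0,0,0]
    - [0,0,0]
    - [0,0,0]
    - [0,0,0]
  jaw: [0.1,0.1,0.1,0.1,0.1,0.1,0.1,0.1,0.1,0.1,0.1,0.1,0.1,0.1,0.1]

```text
clock: 27.62
tcp_pos: [0.5117, 0.204, 0.1221]
eef_rot: [0.792, 0.211, -0.146, -0.554]
ft_force: [-3.2, 0.2, 10.8]
gripper_width: 0.169
```

Run:
```python
from mv import *
s,R=show();g=s["tcp_pos"]-.02*R[:,1];print("g",g.round(4))
H=np.array([.4773,.0626]);d=g[:2]-H;print("r",np.linalg.norm(d),"az",np.degrees(np.arctan2(d[1],d[0])),"tool F",(R.T@s["ft_force"]).round(1))
for a in np.radians([76,74,72]):
    p=np.append(H+.15*np.array([np.cos(a),np.sin(a)]),g[2]);print(np.degrees(a).round(0),(R.T@(p-g)).round(4).tolist())
```

```text
t 27.62 tcp [0.5117 0.204  0.1221] F [-3.2  0.2 10.8] jaw 0.169 q [-0.95  0.85  0.49  1.93 -0.02  0.45 -0.07]
axes x,y,z: [[0.868, 0.497, 0.002], [0.173, -0.298, -0.939], [-0.466, 0.815, -0.344]]
g [0.5082 0.21   0.1408]
r 0.150574755932996 az 78.15140787275604 tool F [ -2.6 -10.8  -2.1]
76.0 [0.0038, 0.0015, -0.004]
74.0 [0.0075, 0.0027, -0.0074]
72.0 [0.0111, 0.0041, -0.011]
```

Free so far, at about 3° to go. I'll push on gently and watch the force.

Call:
arm_command:
  slide:
    - [0.002,0.0008,-0.002]
    - [0.004,0.0015,-0.004]
    - [0.0055,0.002,-0.0055]
    - [0.0055,0.002,-0.0055]
  rotation:
    - [0,0,0]
    - [0,0,0]
    - [0,0,0]
    - [0,0,0]
  jaw: [0.1,0.1,0.1,0.1]

```text
clock: 27.95
tcp_pos: [0.5196, 0.2022, 0.1221]
eef_rot: [0.792, 0.212, -0.147, -0.554]
ft_force: [-0.3, 0.4, 8.0]
gripper_width: 0.169
```

Call:
arm_command:
  slide:
    - [0.002,0.0008,-0.002]
    - [0.0037,0.0014,-0.0036]
    - [0.0037,0.0014,-0.0036]
  rotation:
    - [0,0,0]
    - [0,0,0]
    - [0,0,0]
  jaw: [0.1,0.1,0.1]

```text
clock: 28.2
tcp_pos: [0.5242, 0.2011, 0.122]
eef_rot: [0.792, 0.212, -0.147, -0.554]
ft_force: [-2.6, 1.2, 9.5]
gripper_width: 0.171
```

Call:
arm_command:
  slide:
    - [0.0018,0.0007,-0.0019]
    - [0.0036,0.0014,-0.0037]
    - [0.0036,0.0014,-0.0037]
  rotation:
    - [0,0,0]
    - [0,0,0]
    - [0,0,0]
  jaw: [0.1,0.1,0.1]

```text
clock: 28.45
tcp_pos: [0.5289, 0.1995, 0.122]
eef_rot: [0.792, 0.212, -0.148, -0.554]
ft_force: [-2.6, 0.6, 10.3]
gripper_width: 0.17
```

Run:
```python
from mv import *
s,R=show();t=manip.camera("top");sd=manip.camera("side");cv2.imwrite("pics/top9.png",t);cv2.imwrite("pics/side9.png",sd)
A=cv2.resize(t[155:245,190:310],None,fx=3,fy=3,interpolation=cv2.INTER_CUBIC);B=cv2.resize(sd[200:350,250:360],None,fx=3.8,fy=3.8,interpolation=cv2.INTER_CUBIC)
c=np.zeros((570,790,3),np.uint8);c[:270,:360]=A;c[:B.shape[0],365:365+B.shape[1]]=B;cv2.imwrite("pics/p9.png",c)
```

```text
t 28.45 tcp [0.5289 0.1995 0.122 ] F [-2.6  0.6 10.3] jaw 0.17 q [-0.92  0.85  0.48  1.9  -0.01  0.47 -0.05]
axes x,y,z: [[0.866, 0.5, 0.001], [0.173, -0.297, -0.939], [-0.469, 0.814, -0.343]]
```

View pics/p9.png

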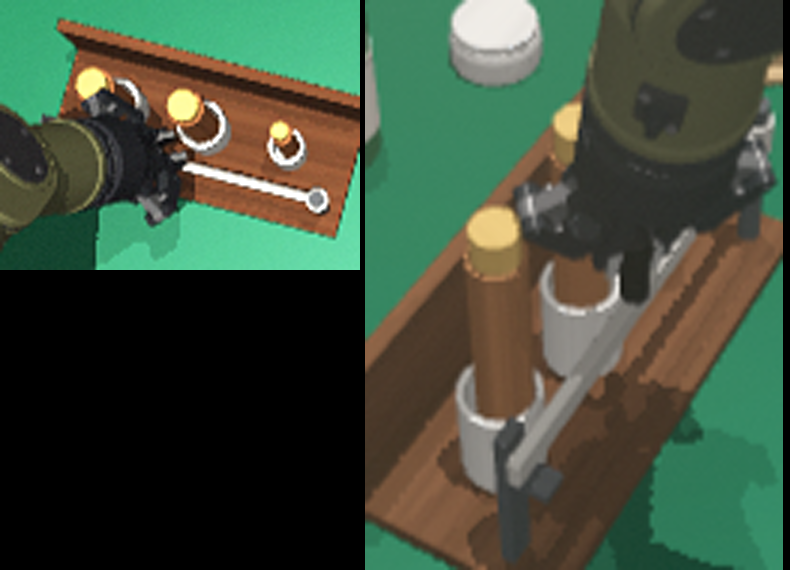

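The bar end is at the catch (side half (520,465)) and nearly parallel to the row. I'll push gently until the stop is felt.

Call:
arm_command:
  slide:
    - [0.0015,0.0006,-0.0017]
    - [0.003,0.0012,-0.0033]
    - [0.003,0.0012,-0.0033]
  rotation:
    - [0,0,0]
    - [0,0,0]
    - [0,0,0]
  jaw: [0.1,0.1,0.1]

```text
clock: 28.8
tcp_pos: [0.5289, 0.1994, 0.1218]
eef_rot: [0.791, 0.21, -0.151, -0.555]
ft_force: [-15.1, 5.3, 22.7]
gripper_width: 0.168
```

Call:
arm_command:
  slide:
    - [0.0015,0.0006,-0.0017]
    - [0.003,0.0012,-0.0033]
    - [0.003,0.0012,-0.0033]
  rotation:
    - [0,0,0]
    - [0,0,0]
    - [0,0,0]
  jaw: [0.1,0.1,0.1]

```text
clock: 29.05
tcp_pos: [0.529, 0.1994, 0.1216]
eef_rot: [0.79, 0.209, -0.154, -0.556]
ft_force: [-27.8, 11.0, 36.1]
gripper_width: 0.169
```

Stop felt firmly. I'll relax the press, release and back off.

Call:
arm_command:
  slide:
    - [-0.003,-0.0012,0.0033]
    - [-0.006,-0.0024,0.0066]
    - [-0.006,-0.0024,0.0066]
    - [-0.006,-0.0024,0.0066]
    - [-0.006,-0.0024,0.0066]
    - [-0.006,-0.0024,0.0066]
    - [-0.006,-0.0024,0.0066]
  rotation:
    - [0,0,0]
    - [0,0,0]
    - [0,0,0]
    - [0,0,0]
    - [0,0,0]
    - [0,0,0]
    - [0,0,0]
  jaw: [0.1,0.1,0.4,0.4,0.4,0.4,0.4]

```text
clock: 29.63
tcp_pos: [0.529, 0.1988, 0.1205]
eef_rot: [0.792, 0.212, -0.148, -0.553]
ft_force: [0.1, 1.1, -0.2]
gripper_width: 0.402
```

Call:
arm_command:
  slide:
    - [0,-0.01,0]
    - [0,-0.03,0]
    - [0,-0.05,0]
    - [0,-0.08,0]
    - [0,-0.11,0]
    - [0,-0.15,0]
    - [0,-0.18,0]
    - [-0.05,-0.2,0.05]
    - [-0.08,-0.2,0.08]
    - [-0.1,-0.2,0.1]
    - [-0.1,-0.2,0.1]
    - [-0.1,-0.2,0.1]
  rotation:
    - [0,0,0]
    - [0,0,0]
    - [0,0,0]
    - [0,0,0]
    - [0,0,0]
    - [0,0,0]
    - [0,0,0]
    - [0,0,0]
    - [0,0,0]
    - [0,0,0]
    - [0,0,0]
    - [0,0,0]
  jaw: [0.4,0.4,0.4,0.4,0.4,0.4,0.4,0.4,0.4,0.4,0.4,0.4]

```text
clock: 30.63
tcp_pos: [0.3559, 0.2918, 0.2732]
eef_rot: [0.791, 0.213, -0.152, -0.553]
ft_force: [0.0, 0.5, -0.3]
gripper_width: 0.404
```

Run:
```python
from mv import *
s,R=show();t=manip.camera("top");sd=manip.camera("side");cv2.imwrite("pics/top10.png",t);cv2.imwrite("pics/side10.png",sd)
A=cv2.resize(t[150:250,190:310],None,fx=2.7,fy=2.7,interpolation=cv2.INTER_CUBIC);B=cv2.resize(sd[200:350,250:370],None,fx=3.8,fy=3.8,interpolation=cv2.INTER_CUBIC)
c=np.zeros((570,790,3),np.uint8);c[:270,:324]=A;c[:570,330:330+456]=B;c[280:530,:325]=cv2.resize(t[60:310,140:500],(325,250));cv2.imwrite("pics/p10.png",c)
# bystanders: change vs first picture in top view
d=cv2.absdiff(t,cv2.imread("pics/top0.png")).max(2)
for n,(x,y,r) in dict(polish=(391,243,14),mug=(393,132,22),tin=(340,155,13),chalk=(320,257,20),dart=(238,131,30),drink=(301,126,14)).items():
    print(n,(d[y-r:y+r,x-r:x+r]>60).mean().round(3))
```

```text
t 30.63 tcp [0.3559 0.2918 0.2732] F [ 0.   0.5 -0.3] jaw 0.404 q [-1.39  0.55  0.61  1.95  0.03  0.83 -0.33]
axes x,y,z: [[0.863, 0.505, -0.005], [0.169, -0.298, -0.94], [-0.476, 0.81, -0.342]]
polish 0.0
mug 0.0
tin 0.0
chalk 0.0
dart 0.0
drink 0.0
```

View pics/p10.png

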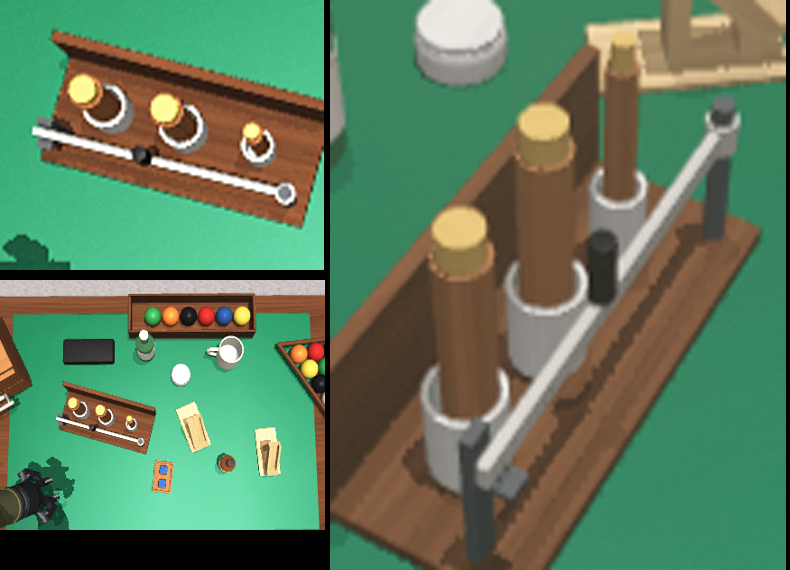

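All three rods stand in their cups. The bar runs from the hinge (722,120) into the catch (485,470), parallel to the row. The arm is clear and the bystanders have not moved, so I'm handing in.

```bash
python3 -c "
from cell import manip
print(manip.sign_off(), manip.get_state()['clock'])"
```

```text
the job is handed in; nothing more can be done
the job is handed in; nothing more can be done
```

I finished the job and handed it in at about 31 s on the robot clock, well under the 72 s limit; sign-off gave no verdict. The thick extension stands in the empty wide cup and the slim one in the narrow cup. Both were lowered until I felt the cup floor, then released. After that I pinched the peg and swung the keeper bar shut until I felt its stop.

**Last checks**
- **Rods:** The last picture shows all three extensions upright in their cups. The collar positions measured after each release matched full depth to about 2–3 pixels in the side view and 1 in the top view.
- **Bar:** It lies in its catch, parallel to the row of cups.
- **Other things:** The top view shows no change at any of the six loose things.
- **Forces:** The highest I read was about 47 N at the wrist, when I pressed the bar against its stop. The readings come only at the end of each move.

**What went wrong or disagreed**
- **Joint limits:** While carrying the slim rod, the arm stalled at two joint limits, reading −0.9996 against −1 and 0.043 against 0.04. I turned it to another heading and carried on; no reading showed a joint past its range.
- **Cameras:** The two views differed by 3–5 mm on where the cups are. I split the difference for the slim rod, and both rods entered without touching.
- **Bar angle:** The stop came about 4° further round than I had estimated. I put this down to the peg sliding in the pads or a small error in the hinge position.
- **Picture budget:** I viewed 14 pictures, four over the budget of 10 and past the one or two extra allowed.

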